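Reverse the filter cassettes and roll the carriage into the dust extractor

TASK

Service the jeweller's dust extractor: slide each filter cassette out of its sleeve in the carriage, turn it end for end (pleated top still up) and slide it fully home in a sleeve again, so that the plain end sticks out instead of the stepped end. When every cassette present has been reversed, push the carriage along the rollers into the extractor's bay until it rests against the stop, and leave the jar, steel block and ring mandrel where they are.

Things in the scene. Friction and masses are not known exactly. Their poses are not given: they have to be found in the camera images.
- dock: Fixed extractor dock on the bench: white apron, roller track, bay and extractor housing in one. Origin at bench height under the middle of the roller track; x points away from the robot across the track, y along the track towards the bay. The carriage runs between the apron's far edge (x = -53 mm) and an aluminium back rail (x = +53 to +65 mm, 50 mm high).
- apron (a point): Centre of the top of the smooth white apron in front of the track, where cassettes can be laid: 170 (dock x) x 500 (dock y) mm, 55 mm above the bench (5 mm below the sleeves' floor).
- track_end (a point): Open (-y) end of the roller track, on top of the first roller. 14 free-turning steel rollers, 18 mm thick, 96 mm long, axes along dock x, 35 mm apart from y = -250 to +205 mm of the dock; tops 30 mm above the bench. Rolling the carriage takes about 1.5 N.
- bay_stop (a point): Centre of the face of the black stop plate (85 mm high) that ends the track in the bay, 60 mm above the bench, at y = +225 mm of the dock. The carriage's +y end meets it when home; the carriage's origin is then at y = +100 mm of the dock.
- housing (a point): Top centre of the white extractor housing behind the stop: 260 (dock x) x 220 (dock y) x 150 mm high, with a hose stub up to 230 mm above the bench.
- carriage: Loose grey carriage on the rollers, 0.9 kg, 100 (x) x 250 (y) x 64 (z) mm, free only to roll along the dock's y. Origin at the centre of its underside (30 mm above the bench), axes as the dock's. A 30 mm high base carries three sleeves side by side at y = -84, 0, +84 mm, open to -x, closed at the back, under a clear 4 mm roof (top 94 mm above the bench, from x = -32 to +48 mm).
- push_face (a point): Middle of the carriage's -y end (y = -125 mm of the carriage), 60 mm above the bench; the end can be pushed anywhere from 35 to 90 mm above the bench.
- sleeve_a (a point): Mouth of the sleeve at the carriage's y = -84 mm, middle of its floor (x = -50 mm, 60 mm above the bench); axes as the carriage's. Inside 44 mm wide, 30 mm high, 90 mm deep (back wall at carriage x = +40 mm); 4 mm side walls, the front 14 mm flared to about 54 mm. A cassette fully home touches the back wall and sticks out 30 mm, its centre at carriage x = -20 mm.
- sleeve_b (a point): The same for the middle sleeve, y = 0, of the same size.
- sleeve_c (a point): The same for the sleeve at y = +84 mm, nearest the bay, of the same size.
- cassette1: Filter cassette 1 (may be absent): black slab 120 (x) x 40 (y) x 26 (z) mm, 120 g, pleated grey top. Origin at the centre of its underside, z up through the pleated top. Its stepped end is at its -x end: its last 14 mm are only 16 mm high; its +x end is full height (plain end). At first in a sleeve, stepped end out.
- cassette2: Filter cassette 2 (may be absent): black slab 120 (x) x 40 (y) x 26 (z) mm, 120 g, pleated grey top. Origin at the centre of its underside, z up through the pleated top. Its stepped end is at its -x end: its last 14 mm are only 16 mm high; its +x end is full height (plain end). At first in a sleeve, stepped end out.
- cassette3: Filter cassette 3 (may be absent): black slab 120 (x) x 40 (y) x 26 (z) mm, 120 g, pleated grey top. Origin at the centre of its underside, z up through the pleated top. Its stepped end is at its -x end: its last 14 mm are only 16 mm high; its +x end is full height (plain end). At first in a sleeve, stepped end out.
- cassette1_step (a point): Middle of the end face of the stepped end of cassette1, 8 mm above its underside, 60 mm from its centre.
- cassette2_step (a point): Middle of the end face of the stepped end of cassette2, 8 mm above its underside, 60 mm from its centre.
- cassette3_step (a point): Middle of the end face of the stepped end of cassette3, 8 mm above its underside, 60 mm from its centre.
- jar: Bystander: glass jar with steel cap, 60 mm diameter, 70 mm high, origin under its centre. Leave it alone.
- bench_block: Bystander: steel bench block 75 x 75 x 22 mm, origin under its centre. Leave it alone.
- mandrel: Bystander: tapered steel ring mandrel, 240 mm long, 24 mm thick at the origin end, lying behind the dock. Leave it alone.
Things that resemble listed ones, but are neither listed nor needed, are in the scene too. What is shaped like the cassette1 but green is not meant. Leave any purple or yellow look-alike of the cassette2 alone.

How it is judged:
By the outcome, as a careful person would: the job done as asked, in the order asked, and still so for the second after the job is handed in, with the robot touching nothing.
Of cassette1, cassette2, cassette3 only 2 to 3 are there at a start; the rules pass over those that are not, and their reading is None.
At some moment in a run one of cassette1, cassette2, cassette3, carriage may be knocked a few centimetres aside while the robot is not near it.
Once in a run the grip may slacken for a moment while it holds something.
It also fails if it takes over 210 s, if anything falls off the work surface, if the arm or the gripper's body presses on something with over 40 N, if the wrist force passes 120 N, or if a joint passes its speed limit or range.

ROBOT

A 6-joint arm with a two-finger parallel gripper is mounted at the origin on the work surface. World frame = base frame: x ahead of the robot, y to its left, z up, the work surface at z = 0. Lengths are in m, angles in rad, forces in N, time in s.
With the tool pointing down it reaches from about 0.225 to 0.875 m from the base axis. Payload 3.4 kg.
Tool frame: the origin (TCP) lies at the very end of the fingers, on their centre line; the grasp point (between the pads) lies manip.hold_point_z behind it (manip.hold_point_z is the distance from the TCP to the grasp point, in m); x points along the fingers, y is the direction in which the jaws open and shut, and the axes are right-handed (so a half turn about x gives the same grasp; the last joint's range is limited). The gripper opens to 85 mm and grips with 20 to 120 N. Pads are 22 mm wide; open, the fingers measure 114 mm over their backs; the gripper's body (76 mm by 85 mm) begins 54 mm behind the grasp point. The pads swing forward as they close: fully open they stand 13 mm farther back than shut.
Start: joints at [-1.417, 0.276, 1.505, -0, 1.361, -0.121], TCP at [0.156, -0.553, 0.231] pointing down, gripper open.
Joint ranges: [-2.89, 2.89], [-0.75, 2.08], [0.22, 2.7], [-1.18, 4.32], [0.11, 2.71], [-2.7, 2.7]. Speed limits (rad/s): [2.57, 2.57, 3.14, 3.14, 3.14, 3.14].

INTERFACE

Orientations are given as a unit quaternion [w, x, y, z].
In Python, from rig import manip gives the robot as it stands.
- The arm moves only by the tool step_arm, never from a script. Its argument "targets" is a list of rows, each a list of 2 entries, a list of its own where there are three numbers: the shift along the tool's x, y, z in mm, then the turn about the tool's x in degrees. A call has 1 to 20 rows; each row is the pose to reach, as a shift and turn from the pose commanded when the call began, along the tool's axes at that moment; what a row does not reach only later rows make up. A row lasts 1/10 s, in which the tool goes at most 50 mm and 8.59 degrees, less where a joint would pass 70% of its speed; a pose out of reach is approached as far as the arm can. A call with a gripper value outside its range is refused whole. "grip" is the closure, from 0 (fully open) to 1 (shut), set as the call begins (left out, the last holds). The fingers move at their own pace and stop on an object; "grip_force" is the grip in N (left out, the last holds). Time passes only in rows, so rows that repeat a pose let the fingers close. It gives the time, the measured TCP pose, the force and the opening at its end, in the units of the state.
- manip.get_state(): the state, without advancing time (a new reading comes with each control period).
- manip.get_image(name): name is "side" or "top"; returns a dict with "image" (480x640x3 uint8, red, green, blue), "fx", "fy", "cx", "cy" (pixels), "pose" (4x4, takes a point from camera to world coordinates). Camera axes: x right, y down, z forward; pixel columns grow to the right and rows downward; lengths in m; the calibration is good to about 2 mm. A picture is of the moment at which its call begins. There is no depth.
- manip.sign_off(): hands the job in, once; it reports no verdict.
Trained networks look in a picture, given as the dict that the camera call returned (one of the last four; its "shot" number tells which), for a name from the list of things; names that differ only in an ending like _2 or _b are one class to them, and where a whole thing is asked for, a point or a joint stands for the part that bears it (a point fixed in the world has none). Each returns a list of dicts, best first, with "confidence" (0 to 1); they miss things now and then, are a little off and sometimes report something else, mostly with a low value. They report only what shows in the picture. A call takes as long as a camera call. They do not tell look-alikes from the thing itself.
- manip.search_frame(picture, thing): "xyz" ([x, y, z] in m, in world coordinates, good to about 4 mm: the middle of the surface that is visible of it).
- manip.regions_of(picture, thing): "region" (480x640 bool, what is visible of it).
The state is a dict: "clock": time; "qpos": joint angles; "qd": joint speeds; "effort": joint torques, N m; "position": TCP position; "ee_rot": TCP orientation; "contact_force": force on the tool from outside, world axes, zero at the start; "moment": the same for the moment, N m; "width": finger opening in m.
Only numpy, scipy, OpenCV 4.12 (cv2) and the standard library are available. Lean on these libraries where they do the work, as an engineer would, in place of code of your own. Each camera call takes 0.05 s, during which the arm holds its last target.

## Working session

There is one attempt and no reset: what is moved stays moved. The work goes in short steps, Python scripts to look and compute and a tool call to move; the robot and the scene stay as the last step left them, time stands still between calls to the robot, and variables do not carry over. Pictures are saved under pics/ and viewed, and the job is handed in when it is done.

Besides the shell and the picture viewer there is one more tool, called after ">>>" as a command line: name --argument value ..., lists and objects as JSON in quotes. step_arm: Moves the arm, as the interface text tells. Its arguments: {"type":"object","properties":{"targets":{"type":"array"},"grip":{"type":"number"},"grip_force":{"type":"number"}},"required":["targets"]}

```bash
ls; mkdir -p pics
cat > h.py <<'E'
from rig import manip
import numpy as np, cv2
np.set_printoptions(precision=4,suppress=True)
def snap(n,fn):
    p=manip.get_image(n); cv2.imwrite('pics/'+fn,cv2.cvtColor(p['image'],cv2.COLOR_RGB2BGR)); return p
def ray(p,u,v):
    T=np.array(p['pose']); d=T[:3,:3]@np.array([(u-p['cx'])/p['fx'],(v-p['cy'])/p['fy'],1]); return T[:3,3],d
def atz(p,u,v,z):
    o,d=ray(p,u,v); return o+d*(z-o[2])/d[2]
def proj(p,X):
    T=np.array(p['pose']); c=T[:3,:3].T@(np.array(X)-T[:3,3]); return np.array([p['fx']*c[0]/c[2]+p['cx'],p['fy']*c[1]/c[2]+p['cy']])
E
python3 - <<'E'
from h import *
print(manip.hold_point_z, manip.get_state())
for n in ['side','top']:
    p=snap(n,n+'0.png'); print(n,p['fx'],p['cx'],p['cy'],np.array(p['pose']))
    for t in ['dock','apron','track_end','bay_stop','housing','carriage','push_face','sleeve_a','cassette1','cassette1_step','jar','bench_block','mandrel']:
        for r in manip.search_frame(p,t): print(n,t,np.round(r['xyz'],3),round(r['confidence'],2))
E
```

```text
pics
0.0187 {'clock': 0.0, 'qpos': array([-1.417 ,  0.2766,  1.5062,  0.    ,  1.3607, -0.121 ]), 'qd': array([ 0.002 , -0.0006,  0.0016,  0.0026, -0.0003,  0.0007]), 'effort': array([ -0.003 , -41.6781, -24.5807,  -0.0006,   0.0111,  -0.    ]), 'position': array([ 0.1559, -0.5529,  0.2304]), 'ee_rot': array([-0.0962, -0.7004, -0.0975,  0.7004]), 'contact_force': array([ 0.4029, -0.2977,  0.5931]), 'moment': array([0.0534, 0.0043, 0.0383]), 'width': 0.08533287993969463}
side 506.2237776457344 318.58930518770075 238.44556815563863 [[-0.9677 -0.1498  0.2029  0.2584]
 [-0.2517  0.6264 -0.7377  0.8968]
 [-0.0165 -0.7649 -0.6439  0.9496]
 [ 0.      0.      0.      1.    ]]
side dock [0.533 0.323 0.105] 0.95
side apron [0.531 0.32  0.103] 0.83
side bay_stop [0.533 0.32  0.101] 0.8
side housing [0.525 0.324 0.108] 0.57
side carriage [ 0.614 -0.059  0.096] 0.98
side carriage [ 0.554 -0.095  0.079] 0.38
side push_face [ 0.617 -0.058  0.095] 0.73
side sleeve_a [ 0.614 -0.053  0.094] 0.67
side cassette1 [ 0.361 -0.348  0.021] 0.83
side cassette1 [ 0.267 -0.217  0.028] 0.64
side cassette1 [0.824
[... 881 characters left out ...]

top push_face [ 0.614 -0.102  0.092] 0.56
top push_face [0.526 0.162 0.061] 0.24
top sleeve_a [ 0.613 -0.104  0.094] 0.75
top sleeve_a [0.525 0.165 0.056] 0.39
top cassette1 [ 0.551 -0.023  0.087] 0.87
top cassette1 [ 0.362 -0.354  0.025] 0.85
top cassette1 [0.809 0.253 0.025] 0.8
top cassette1 [ 0.257 -0.225  0.024] 0.75
top cassette1 [ 0.555 -0.106  0.083] 0.68
top cassette1 [ 0.554 -0.187  0.088] 0.63
top cassette1 [0.523 0.162 0.06 ] 0.55
top cassette1_step [ 0.552 -0.188  0.084] 0.65
top cassette1_step [ 0.364 -0.36   0.023] 0.57
top jar [ 0.48  -0.415  0.069] 0.59
top bench_block [ 0.622 -0.418  0.02 ] 0.85
top mandrel [ 0.772 -0.017  0.018] 0.93
top mandrel [ 0.554 -0.024  0.084] 0.6
```

View pics/side0.png

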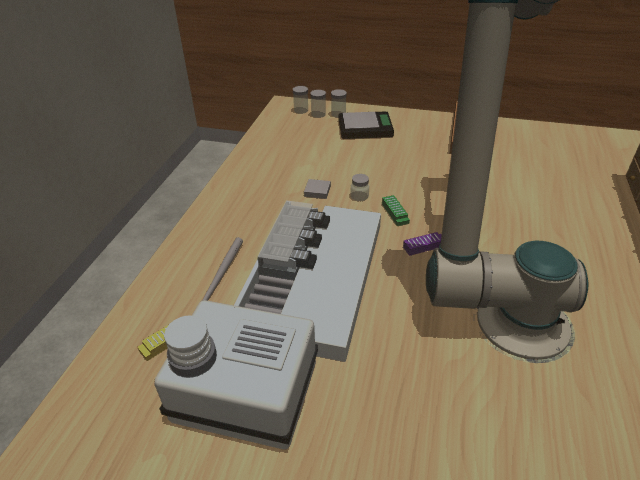

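View pics/top0.png

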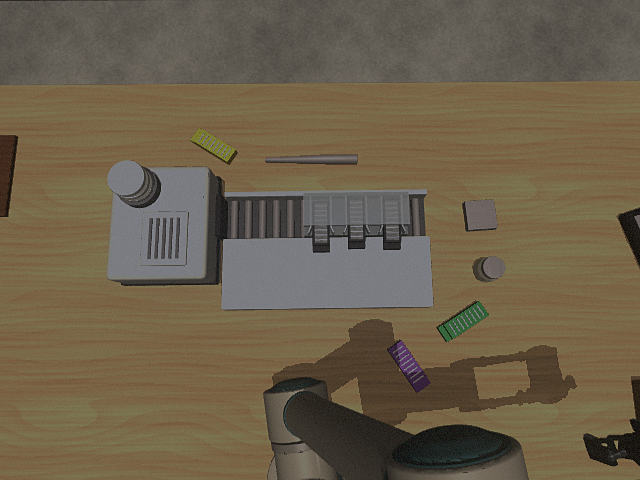

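Run:
```python
import cv2
im=cv2.imread('pics/top0.png')[180:320,210:440]; cv2.imwrite('pics/top0c.png',cv2.resize(im,None,fx=3.4,fy=3.4,interpolation=cv2.INTER_CUBIC))
im=cv2.imread('pics/side0.png')[195:355,235:390]; cv2.imwrite('pics/side0c.png',cv2.resize(im,None,fx=3.7,fy=3.7,interpolation=cv2.INTER_CUBIC))
```

```text
(no output)
```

View pics/top0c.png

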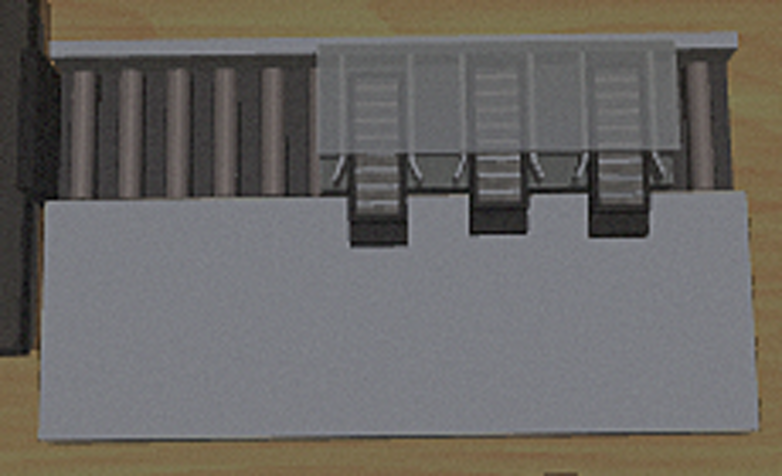

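View pics/side0c.png

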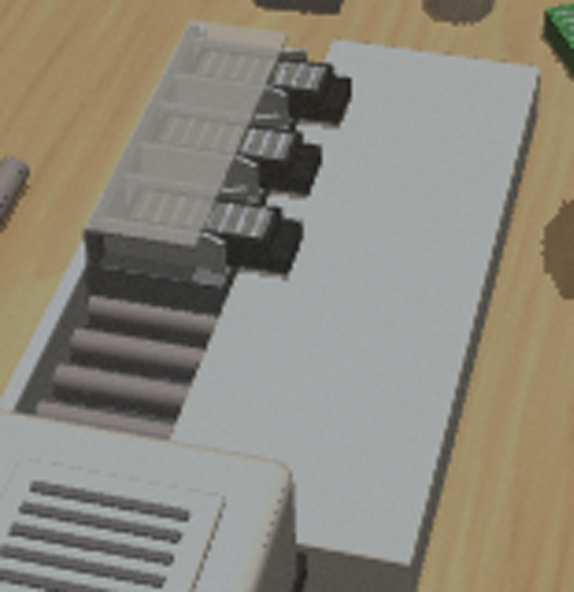

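Run:
```python
from h import *
pt=manip.get_image('top'); ps=manip.get_image('side')
t=lambda x,y:(210+x/3.4-.35,180+y/3.4-.35); s=lambda x,y:(235+x/3.7-.37,195+y/3.7-.37)
def tri(a,b):
    o1,d1=ray(pt,*a);o2,d2=ray(ps,*b)
    A=np.array([[d1@d1,-d1@d2],[d1@d2,-d2@d2]]);k=np.linalg.solve(A,[d1@(o2-o1),d2@(o2-o1)])
    return (o1+d1*k[0]+o2+d2*k[1])/2, np.linalg.norm(o1+d1*k[0]-o2-d2*k[1])
print('apron far -y',tri(t(747,192),s(332,42)));print('apron near -y',tri(t(757,430),s(540,70)));
for a in [(45,202),(747,192),(757,430),(40,440)]: print('apron',atz(pt,*t(*a),.055))
for a in [(332,42),(540,70),(412,563)]: print('apron S',atz(ps,*s(*a),.055))
for n,a in dict(A=(619,237),B=(499,234),C=(379,244)).items(): print(n,'step bottom/edge z.060',atz(pt,*t(*a),.060))
for n,a in dict(A=(619,213),B=(499,208),C=(379,219)).items(): print(n,'step top z.086?',atz(pt,*t(*a),.076), atz(pt,*t(*a),.086))
for a in [(318,45),(675,45),(319,153),(681,150)]: print('roof',atz(pt,*t(*a),.094))
for a in [(190,22),(287,36),(85,233),(212,248)]: print('roofS',atz(ps,*s(*a),.094))
print('roof',tri(t(318,45),s(85,233)),tri(t(675,45),s(190,22)))
from scipy.spatial.transform import Rotation as R
q=manip.get_state()['ee_rot']; print(R.from_quat([q[1],q[2],q[3],q[0]]).as_matrix())
```

```text
apron far -y (array([ 0.5635, -0.2854,  0.0487]), np.float64(0.00017396736264629613))
apron near -y (array([ 0.3944, -0.2834,  0.0515]), np.float64(0.0011836389708216354))
apron [0.559  0.2147 0.055 ]
apron [ 0.5623 -0.2839  0.055 ]
apron [ 0.3949 -0.2826  0.055 ]
apron [0.3919 0.2123 0.055 ]
apron S [ 0.5612 -0.2771  0.055 ]
apron S [ 0.3933 -0.2788  0.055 ]
apron S [0.3894 0.2138 0.055 ]
A step bottom/edge z.060 [ 0.5298 -0.1912  0.06  ]
B step bottom/edge z.060 [ 0.5326 -0.1068  0.06  ]
C step bottom/edge z.060 [ 0.5261 -0.0223  0.06  ]
A step top z.086? [ 0.5441 -0.1894  0.076 ] [ 0.5423 -0.188   0.086 ]
B step top z.086? [ 0.5483 -0.1061  0.076 ] [ 0.5464 -0.1054  0.086 ]
C step top z.086? [ 0.5411 -0.0226  0.076 ] [ 0.5393 -0.0227  0.086 ]
roof [0.6616 0.0191 0.094 ]
roof [ 0.6596 -0.23    0.094 ]
roof [0.5844 0.0182 0.094 ]
roof [ 0.5846 -0.231   0.094 ]
roofS [ 0.6622 -0.2259  0.094 ]
roofS [ 0.5837 -0.2255  0.094 ]
roofS [0.6586 0.0248 0.094 ]
roofS [0.57   0.0189 0.094 ]
roof (array([0.6621, 0.0192, 0.0887]), np.float64(0.001961563494485855)) (array([ 0.6623, -0.2305,  0.0903]), np.float64(0.00311171184018769))
[[ 0.      0.2714 -0.9625]
 [-0.0001 -0.9625 -0.2714]
 [-1.      0.0001 -0.    ]]
```

```bash
cat >> h.py <<'E'
from scipy.spatial.transform import Rotation as R
PHI=0.0063
def tool():
    s=manip.get_state();q=s['ee_rot'];return s,R.from_quat([q[1],q[2],q[3],q[0]]).as_matrix()
def rel(x,y,z,zdir=None):
    """zdir -1: tool z = -dock x ; +1 = +dock x"""
    s,M=tool(); d=M.T@(np.array([x,y,z])-s['position'])*1000; th=None
    if zdir:
        zt=zdir*np.array([np.cos(PHI),np.sin(PHI),0]); zc=M.T@zt  # z'= -y sin + z cos
        th=np.degrees(np.arctan2(-zc[1],zc[2]))
    print('rel',np.round(d,1),th)
E
python3 - <<'E'
from h import *
rel(.548,-.188,.2,-1); print(manip.get_state()['clock'])
E
```

```text
rel [  31.3 -245.4 -476.4] 15.383674298077267
1.5
```

>>> step_arm --targets '[[[0,-10,-20],1],[[0,-30,-60],3],[[0,-50,-100],5],[[0,-71,-140],7],[[0,-92,-180],9],[[0,-113,-220],11],[[0,-134,-260],13],[[0,-155,-300],15],[[5,-175,-340],15.4],[[10,-196,-380],15.4],[[15,-216,-420],15.4],[[20,-232,-450],15.4],[[25,-241,-468],15.4],[[31,-245,-476],15.4],[[31,-245,-476],15.4],[[31,-245,-476],15.4]]' --grip 0.25 --grip_force 60

```text
clock: 3.1
position: [0.5469, -0.1891, 0.2001]
ee_rot: [-0.002, -0.707, -0.002, 0.708]
contact_force: [0.5, -0.9, 0.1]
width: 0.0642
```

Run:
```python
from h import *
s,M=tool();print(s['clock'],s['position'],s['qpos'],s['width']);print(M)
for n in ['side','top']:
    p=snap(n,n+'1.png')
    b=(235,195,390,355) if n=='side' else (210,180,440,320)
    im=cv2.imread('pics/%s1.png'%n)[b[1]:b[3],b[0]:b[2]]; cv2.imwrite('pics/%s1c.png'%n,cv2.resize(im,None,fx=3.4,fy=3.4,interpolation=cv2.INTER_CUBIC))
    print(n,proj(p,s['position']))
rel(.548,-.188,.057,-1)
```

```text
3.1 [ 0.5469 -0.1891  0.2001] [-0.4525  0.3007  1.5481 -0.001   1.2937  1.1128] 0.06419191632875802
[[-0.0012  0.0057 -1.    ]
 [-0.0005 -1.     -0.0057]
 [-1.      0.0005  0.0012]]
side [321.0251 181.8157]
top [399.645  230.3699]
rel [143.7  -1.6  -1. ] -0.09746313690302016
```

View pics/side1c.png

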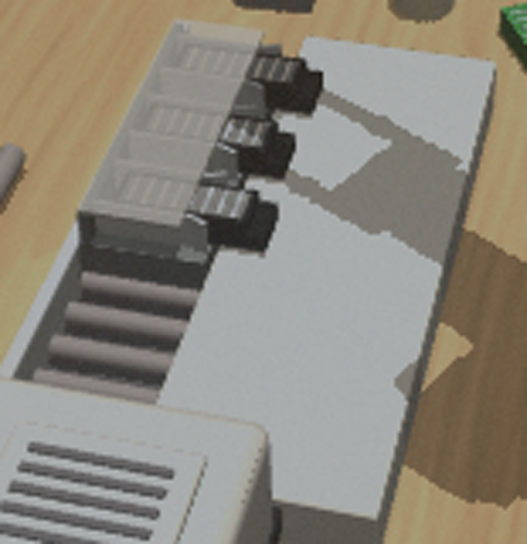

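View pics/top1c.png

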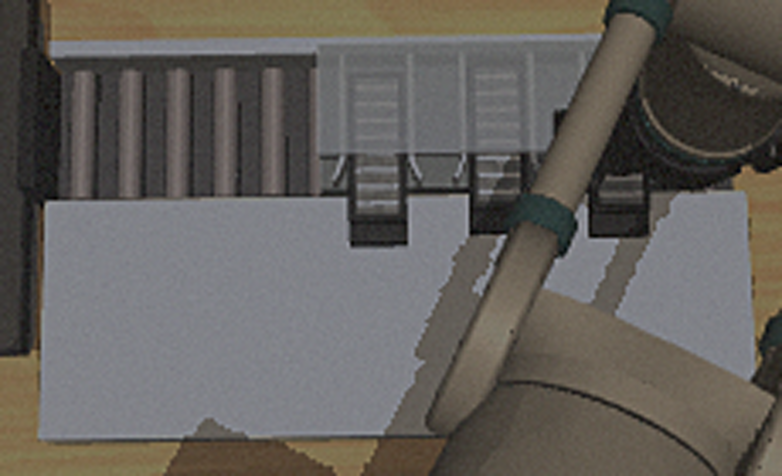

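>>> step_arm --targets '[[[15,-1,-1],0],[[45,-1,-1],0],[[75,-1,-1],0],[[105,-1,-1],0],[[125,-1,-1],0],[[138,-1,-1],0],[[142,-1,-1],0],[[142,-1,-1],0],[[142,-1,-1],0]]'

```text
clock: 4.1
position: [0.5495, -0.1881, 0.0595]
ee_rot: [0.002, 0.708, 0.002, -0.706]
contact_force: [-0.3, -0.4, 1.1]
width: 0.0644
```

```bash
cat >> h.py <<'E'
def look(i,fx=3.4,sb=(235,175,390,355),tb=(210,180,440,320),which=('side','top')):
    o={}
    for n in which:
        p=snap(n,n+'%s.png'%i); o[n]=p; b=sb if n=='side' else tb
        im=cv2.imread('pics/%s%s.png'%(n,i))[b[1]:b[3],b[0]:b[2]]; cv2.imwrite('pics/%s%sc.png'%(n,i),cv2.resize(im,None,fx=fx,fy=fx,interpolation=cv2.INTER_CUBIC))
    s,M=tool();print(s['clock'],s['position'],s['contact_force'],s['width'],s['qpos'][5])
    return o
E
python3 - <<'E'
from h import *
look(2)
E
```

```text
4.2 [ 0.5495 -0.188   0.0595] [ 0.578  -0.6502  1.1772] 0.06395221328216352 1.1155648906494688
```

View pics/side2c.png

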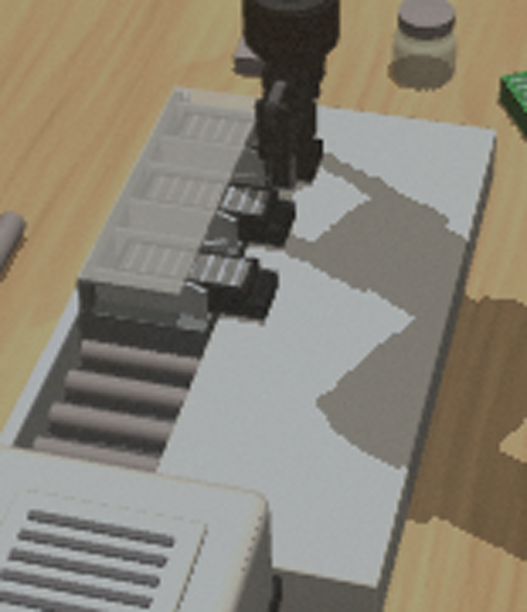

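>>> step_arm --targets '[[[0,0,0],0],[[0,0,0],0],[[0,0,0],0],[[0,0,0],0],[[0,0,0],0],[[0,0,0],0]]' --grip 1

```text
clock: 4.8
position: [0.5491, -0.1877, 0.0592]
ee_rot: [0.002, 0.708, 0.002, -0.707]
contact_force: [-1.8, 0.6, 5.9]
width: 0.0392
```

>>> step_arm --targets '[[[-1,0,2],0],[[-1,0,8],0],[[-1,0,16],0],[[-1,0,24],0],[[-1,0,34],0],[[-1,0,44],0],[[-1,0,54],0],[[-1,0,64],0],[[-1,0,74],0],[[-1,0,84],0],[[-1,0,92],0],[[-1,0,98],0],[[-1,0,101],0],[[-1,0,101],0]]'

```text
clock: 6.2
position: [0.4472, -0.188, 0.0592]
ee_rot: [-0.002, -0.707, -0.002, 0.707]
contact_force: [0.8, -0.2, -1.7]
width: 0.0388
```

Run:
```python
from h import *
look(3)
```

```text
6.3 [ 0.448  -0.1883  0.0593] [ 0.6367 -0.8671 -1.0608] 0.0391797512068243 1.0237109936692093
```

View pics/side3c.png

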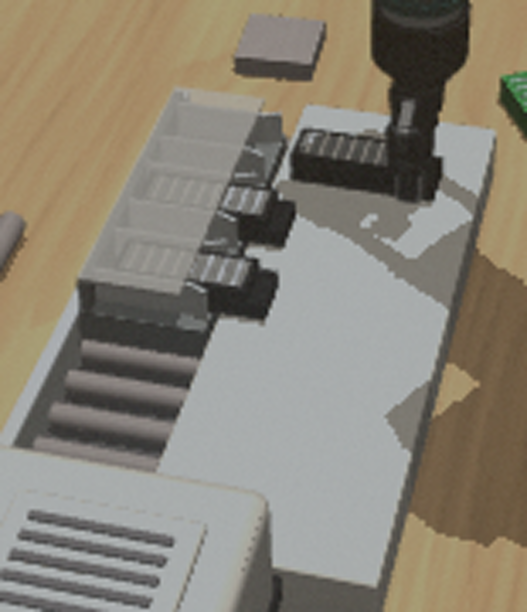

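View pics/top3c.png

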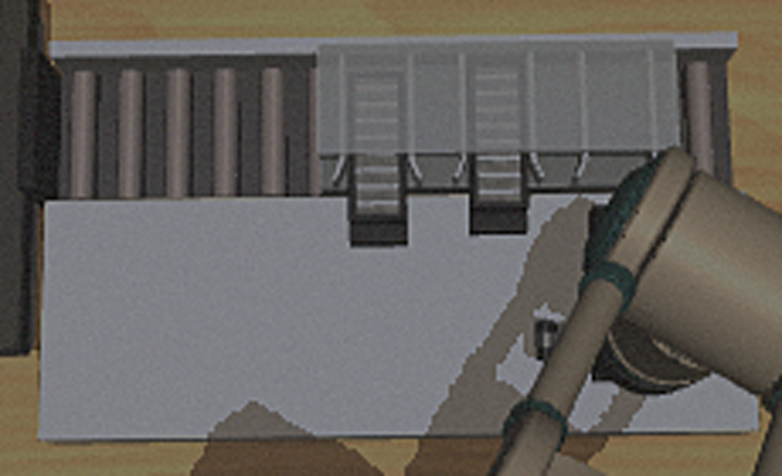

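>>> step_arm --targets '[[[1,0,0],0],[[2,0,0],0],[[3,0,0],0],[[3,0,0],0],[[3,0,0],0]]'

```text
clock: 6.8
position: [0.4477, -0.1881, 0.0562]
ee_rot: [-0.002, -0.707, -0.002, 0.707]
contact_force: [-0.1, -0.5, -1.1]
width: 0.039
```

>>> step_arm --targets '[[[1,0,0],0],[[1,0,0],0],[[1,0,0],0],[[1,0,0],0],[[1,0,0],0]]' --grip 0.25

```text
clock: 7.3
position: [0.4477, -0.1881, 0.0554]
ee_rot: [0.002, 0.707, 0.002, -0.707]
contact_force: [-1.2, -0.1, 0.1]
width: 0.0644
```

>>> step_arm --targets '[[[-2,0,-3],0],[[-2,0,-15],0],[[-2,0,-30],0],[[-2,0,-45],0],[[-2,0,-60],0],[[-2,0,-72],0],[[-2,0,-80],0],[[-2,0,-83],0],[[-2,0,-83],0]]'

```text
clock: 8.2
position: [0.5309, -0.1875, 0.0571]
ee_rot: [-0.002, -0.707, -0.002, 0.707]
contact_force: [-0.6, 0.2, -0.4]
width: 0.0641
```

Run:
```python
from h import *
look(4)
```

```text
8.3 [ 0.5301 -0.1874  0.0572] [-0.579   0.9362  0.0284] 0.06433102035840088 1.1014138854419664
```

View pics/side4c.png

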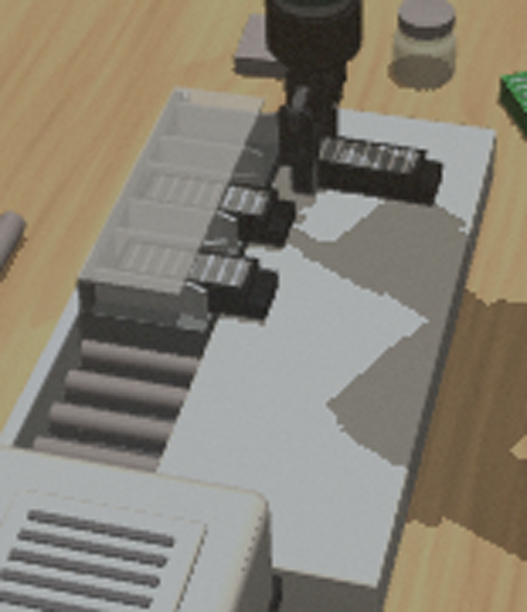

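>>> step_arm --targets '[[[1,0,0],0],[[1,0,0],0],[[1,0,0],0],[[1,0,0],0],[[1,0,0],0],[[1,0,0],0],[[1,0,0],0]]' --grip 1

```text
clock: 9.0
position: [0.5305, -0.1877, 0.0565]
ee_rot: [-0.002, -0.707, -0.002, 0.707]
contact_force: [-0.2, -0.2, 3.1]
width: 0.0391
```

>>> step_arm --targets '[[[-5,0,0],0],[[-15,0,0],0],[[-30,0,5],0],[[-50,0,15],0],[[-65,0,25],-4],[[-75,0,35],-12],[[-80,0,45],-20],[[-80,0,55],-28],[[-80,0,65],-36],[[-80,0,75],-44],[[-80,0,85],-52],[[-80,0,95],-60],[[-80,0,105],-68],[[-80,0,110],-76],[[-80,0,110],-84],[[-80,0,110],-90],[[-80,0,110],-90]]'

```text
clock: 10.7
position: [0.4208, -0.1882, 0.1368]
ee_rot: [0.502, 0.499, 0.501, -0.498]
contact_force: [0.2, -0.4, -0.6]
width: 0.0391
```

Run:
```python
from h import *
look(5)
```

```text
10.8 [ 0.4208 -0.1882  0.1367] [-0.4417 -0.913  -0.5604] 0.0391224706524433 -0.5756965692477322
```

View pics/side5c.png

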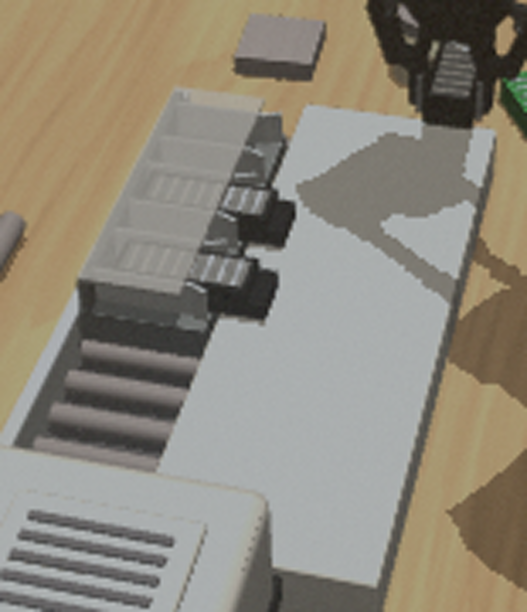

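>>> step_arm --targets '[[[0,0,0],-8],[[0,0,0],-16],[[0,0,0],-24],[[0,0,0],-32],[[0,0,0],-40],[[0,0,0],-48],[[0,0,0],-56],[[0,0,0],-64],[[0,0,0],-72],[[0,0,0],-80],[[0,0,0],-86],[[0,0,0],-90],[[0,0,0],-90]]'

```text
clock: 12.1
position: [0.4207, -0.1882, 0.1364]
ee_rot: [0.707, -0.002, 0.707, 0.002]
contact_force: [-0.3, -1.0, -0.5]
width: 0.0388
```

Run:
```python
from h import *
o=look(6)
rel(.420,-.188,.062,1)
```

```text
12.2 [ 0.4207 -0.1882  0.1364] [-0.0017  0.2889 -0.4926] 0.03869398244325704 -2.146235196814101
rel [74.4  0.2 -0.7] -0.15183311069092148
```

View pics/side6c.png

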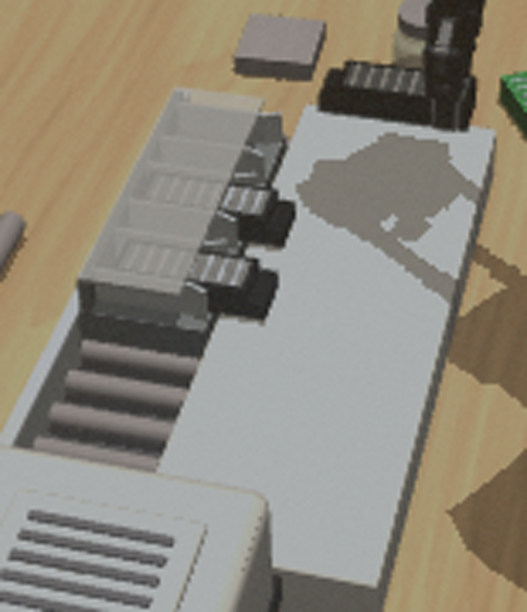

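View pics/top6c.png

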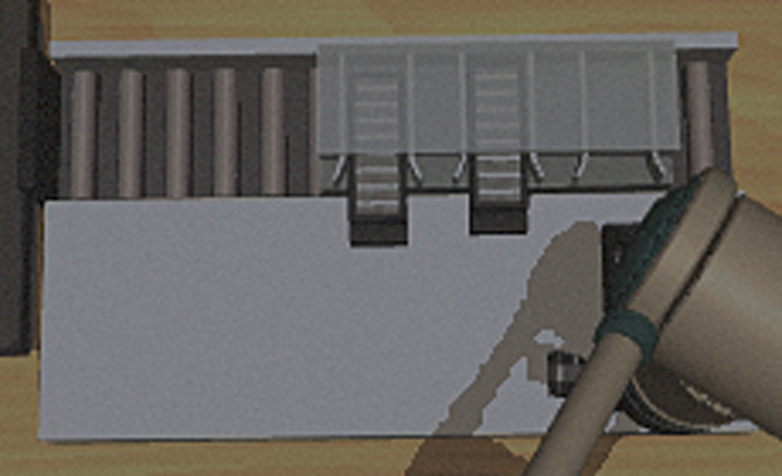

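>>> step_arm --targets '[[[15,0,0],0],[[35,0,0],0],[[55,0,0],0],[[67,0,5],0],[[72,0,12],0],[[73,0,20],0],[[73,0,28],0],[[73,0,35],0],[[73,0,40],0],[[73,0,40],0]]'

```text
clock: 13.2
position: [0.462, -0.1883, 0.0638]
ee_rot: [0.708, -0.003, 0.707, 0.002]
contact_force: [-0.2, 0.7, -1.8]
width: 0.0387
```

Run:
```python
from h import *
o=look(7)
```

```text
13.3 [ 0.4606 -0.1879  0.0634] [-0.8222 -0.9502 -0.7015] 0.038727836494285905 -2.1040954514390746
```

View pics/side7c.png

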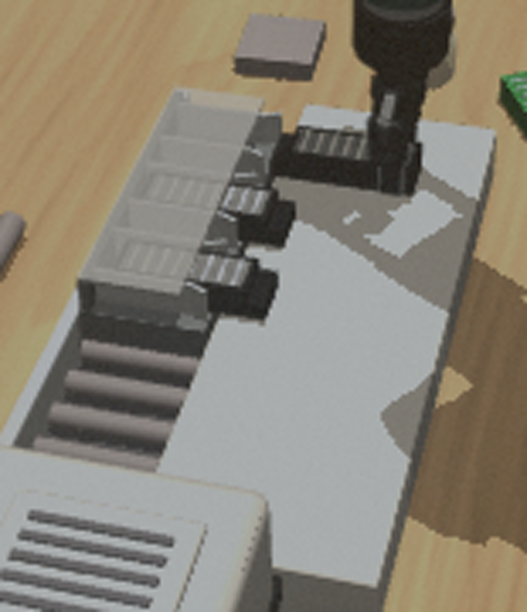

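View pics/top7c.png

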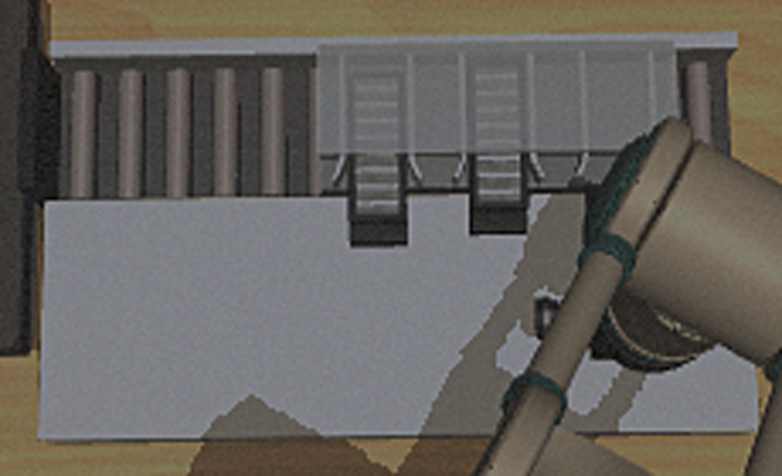

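Entering the mouth. Insert 70 mm, then feel the end.

>>> step_arm --targets '[[[0,0,5],0],[[0,0,10],0],[[0,0,15],0],[[0,0,20],0],[[0,0,26],0],[[0,0,32],0],[[0,0,38],0],[[0,0,44],0],[[0,0,50],0],[[0,0,56],0],[[0,0,62],0],[[0,0,68],0],[[0,0,74],0],[[0,0,78],0],[[0,0,78],0]]'

```text
clock: 14.8
position: [0.5394, -0.1877, 0.0633]
ee_rot: [0.707, -0.002, 0.707, 0.002]
contact_force: [0.9, 1.0, -1.7]
width: 0.0387
```

>>> step_arm --targets '[[[0,0,3],0],[[0,0,6],0],[[0,0,8],0],[[0,0,9],0],[[0,0,10],0]]'

```text
clock: 15.3
position: [0.5487, -0.1875, 0.0633]
ee_rot: [0.707, -0.002, 0.707, 0.002]
contact_force: [-0.0, -0.3, -0.2]
width: 0.0387
```

>>> step_arm --targets '[[[0,0,1],0],[[0,0,2],0],[[0,0,3],0],[[0,0,3],0]]'

```text
clock: 15.7
position: [0.5518, -0.1875, 0.0633]
ee_rot: [0.707, -0.002, 0.707, 0.002]
contact_force: [-0.1, -0.2, -1.4]
width: 0.039
```

Run:
```python
from h import *
o=look(8,which=('side',))
```

```text
15.75 [ 0.5517 -0.1875  0.0633] [ 0.7491  0.5861 -0.894 ] 0.03855016849927206 -2.0236977924207094
```

View pics/side8c.png

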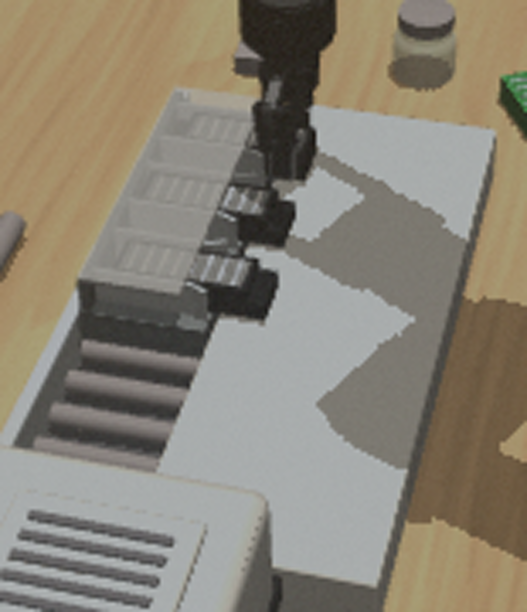

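>>> step_arm --targets '[[[1,0,1],0],[[2,0,1],0],[[2,0,1],0]]'

```text
clock: 16.05
position: [0.5529, -0.1875, 0.0615]
ee_rot: [0.707, -0.002, 0.707, 0.002]
contact_force: [0.2, -0.3, 1.2]
width: 0.0388
```

>>> step_arm --targets '[[[0,0,0],0],[[0,0,0],0],[[0,0,0],0],[[0,0,0],0],[[0,0,0],0],[[0,0,-5],0],[[0,0,-15],0],[[0,0,-30],0],[[0,0,-45],0],[[0,0,-48],0],[[0,0,-48],0]]' --grip 0.25

```text
clock: 17.15
position: [0.504, -0.1878, 0.0615]
ee_rot: [0.707, -0.002, 0.707, 0.002]
contact_force: [0.4, 0.7, -0.1]
width: 0.064
```

>>> step_arm --targets '[[[0,0,0],0],[[0,0,0],0],[[0,0,0],0],[[0,0,0],0],[[0,0,0],0],[[0,0,0],0],[[0,0,0],0],[[0,0,5],0],[[0,0,8],0],[[0,0,8],0]]' --grip 1

```text
clock: 18.15
position: [0.5135, -0.1879, 0.0614]
ee_rot: [0.707, -0.002, 0.707, 0.002]
contact_force: [0.4, 0.5, -0.2]
width: -0.0
```

>>> step_arm --targets '[[[0,0,2],0],[[0,0,4],0],[[0,0,6],0],[[0,0,8],0],[[0,0,9],0],[[0,0,10],0],[[0,0,10],0]]'

```text
clock: 18.85
position: [0.5228, -0.1877, 0.0613]
ee_rot: [0.707, -0.002, 0.707, 0.002]
contact_force: [0.2, 0.1, 0.6]
width: -0.0002
```

Run:
```python
from h import *
o=look(9)
```

```text
18.95 [ 0.5226 -0.1876  0.0613] [-0.1406 -0.3641  0.1858] -0.00019605544434779895 -2.046694001817761
```

View pics/side9c.png

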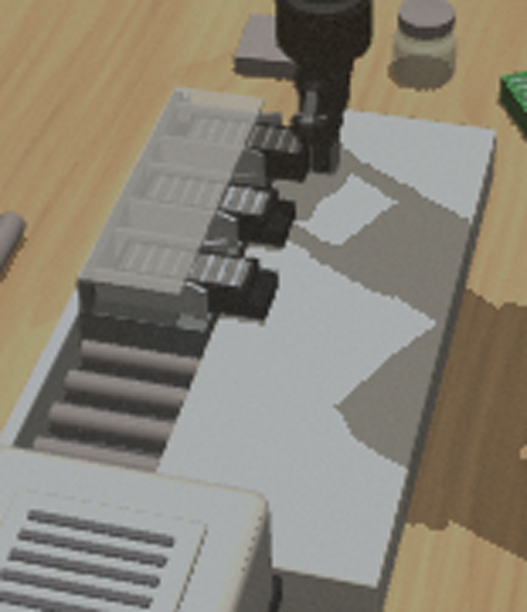

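View pics/top9c.png

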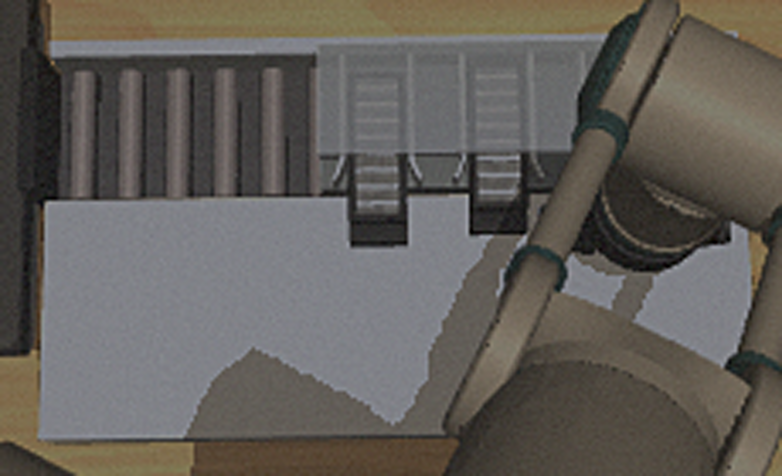

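>>> step_arm --targets '[[[0,0,1],0],[[0,0,2],0],[[0,0,3],0],[[0,0,4],0],[[0,0,4],0]]'

```text
clock: 19.45
position: [0.5249, -0.1876, 0.0613]
ee_rot: [0.706, -0.002, 0.708, 0.002]
contact_force: [-5.8, -0.9, 4.2]
width: -0.0002
```

>>> step_arm --targets '[[[0,0,1],0],[[0,0,2],0],[[0,0,2],0]]'

```text
clock: 19.75
position: [0.5257, -0.1877, 0.0613]
ee_rot: [0.705, -0.003, 0.709, 0.002]
contact_force: [-6.5, -1.4, 5.0]
width: 0.0001
```

>>> step_arm --targets '[[[0,0,1],0],[[0,0,2],0],[[0,0,2],0]]'

```text
clock: 20.05
position: [0.5273, -0.1878, 0.0612]
ee_rot: [0.705, -0.003, 0.71, 0.002]
contact_force: [-8.1, -2.8, 6.3]
width: -0.0001
```

>>> step_arm --targets '[[[0,0,1],0],[[0,0,2],0],[[0,0,2],0],[[0,0,2],0]]'

```text
clock: 20.45
position: [0.5273, -0.1877, 0.0612]
ee_rot: [0.703, -0.003, 0.711, 0.003]
contact_force: [-12.4, -3.6, 9.9]
width: -0.0002
```

Run:
```python
from h import *
o=look(10,which=('side',))
```

```text
20.5 [ 0.5273 -0.1877  0.0612] [-12.563   -3.1219   8.5126] 0.00010682264598634077 -2.038459256374956
```

View pics/side10c.png

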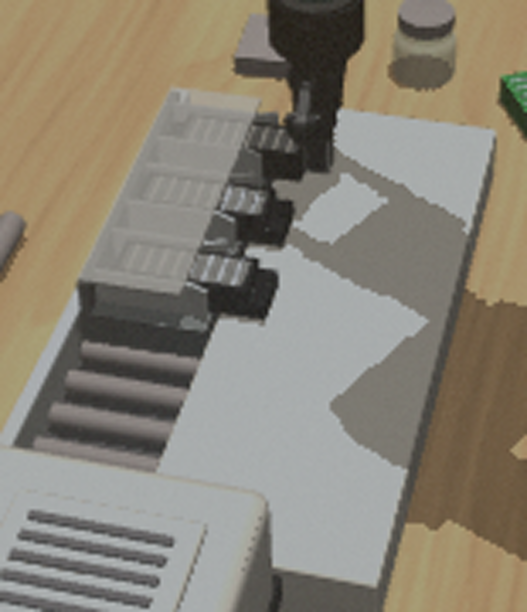

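>>> step_arm --targets '[[[0,0,-8],0],[[0,0,-20],0],[[-10,0,-30],0],[[-30,0,-35],0],[[-60,0,-40],0],[[-90,15,-40],0],[[-110,45,-40],0],[[-110,85,-60],0],[[-110,125,-100],0],[[-110,155,-140],0],[[-110,165,-150],0],[[-110,165,-150],0]]' --grip 0.25

```text
clock: 21.7
position: [0.3789, -0.0217, 0.1717]
ee_rot: [0.707, -0.003, 0.707, 0.003]
contact_force: [0.1, -0.2, -0.2]
width: 0.0645
```

Run:
```python
from h import *
o=look(11)
```

```text
21.8 [ 0.3829 -0.0239  0.1722] [ 0.5398 -0.0739 -0.6601] 0.06416883941631324 -1.821077648832275
```

View pics/side11c.png

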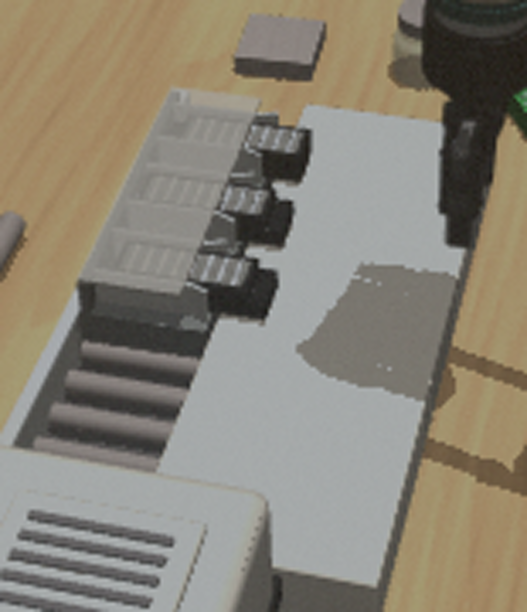

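View pics/top11c.png

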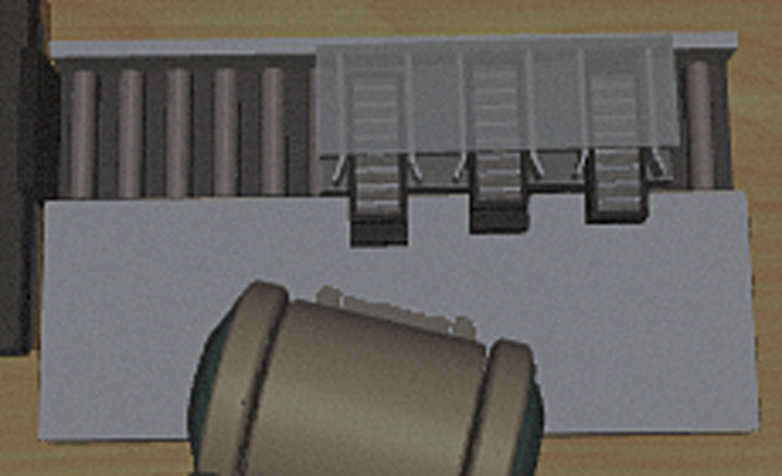

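Run:
```python
from h import *
rel(.551,-.105,.172,1);rel(.551,-.105,.059,1)
```

```text
rel [  0.9 -82.2 167.6] 0.016886994432848496
rel [113.9 -82.1 167.2] 0.016886994432848496
```

>>> step_arm --targets '[[[0,-10,20],0],[[0,-25,50],0],[[0,-40,80],0],[[0,-55,110],0],[[0,-68,138],0],[[0,-78,158],0],[[0,-82,167],0],[[5,-82,167],0],[[20,-82,167],0],[[45,-82,167],0],[[70,-82,167],0],[[95,-82,167],0],[[108,-82,167],0],[[112,-82,167],0],[[113,-82,167],0],[[113,-82,167],0]]'

```text
clock: 23.4
position: [0.5494, -0.1045, 0.0589]
ee_rot: [0.707, -0.002, 0.707, 0.002]
contact_force: [0.2, -0.2, 0.2]
width: 0.0641
```

Run:
```python
from h import *
o=look(12,which=('side',))
```

```text
23.45 [ 0.5496 -0.1046  0.0592] [ 0.3022 -0.5565 -0.6826] 0.06422653041793937 -1.8891918814588058
```

View pics/side12c.png

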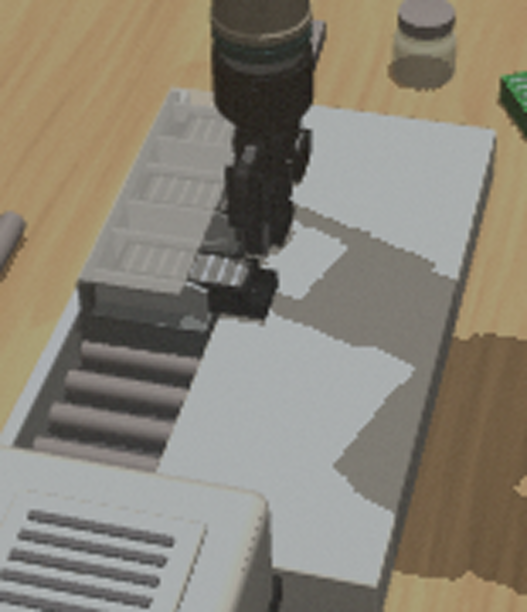

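>>> step_arm --targets '[[[0,0,0],0],[[0,0,0],0],[[0,0,0],0],[[0,0,0],0],[[0,0,0],0],[[0,0,0],0]]' --grip 1

```text
clock: 24.05
position: [0.5496, -0.1046, 0.0593]
ee_rot: [0.708, -0.002, 0.707, 0.002]
contact_force: [-0.6, 0.3, 6.4]
width: 0.0392
```

>>> step_arm --targets '[[[-1,0,-2],0],[[-1,0,-8],0],[[-1,0,-16],0],[[-1,0,-24],0],[[-1,0,-34],0],[[-1,0,-44],0],[[-1,0,-54],0],[[-1,0,-64],0],[[-1,0,-74],0],[[-1,0,-84],0],[[-1,0,-94],0],[[0,0,-100],0],[[2,0,-103],0],[[3,0,-103],0],[[3,0,-103],0]]'

```text
clock: 25.55
position: [0.4464, -0.1052, 0.0551]
ee_rot: [0.707, -0.002, 0.707, 0.002]
contact_force: [-0.2, -0.1, -2.1]
width: 0.0389
```

Run:
```python
from h import *
o=look(13)
```

```text
25.65 [ 0.4467 -0.1052  0.0552] [ 0.3064 -0.4818 -1.8579] 0.03885264720700325 -1.9600258174234542
```

View pics/side13c.png

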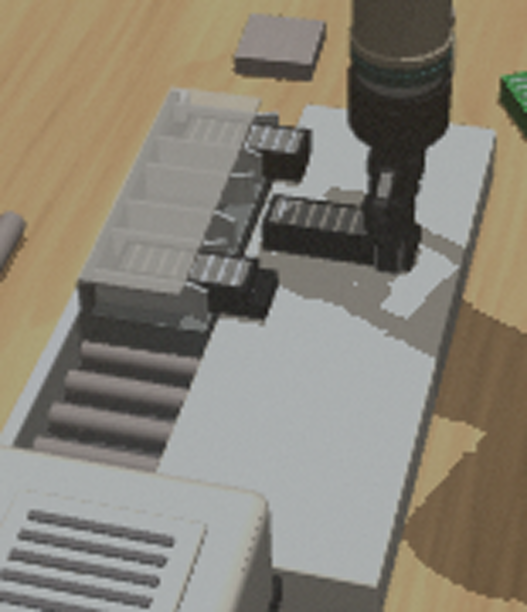

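View pics/top13c.png

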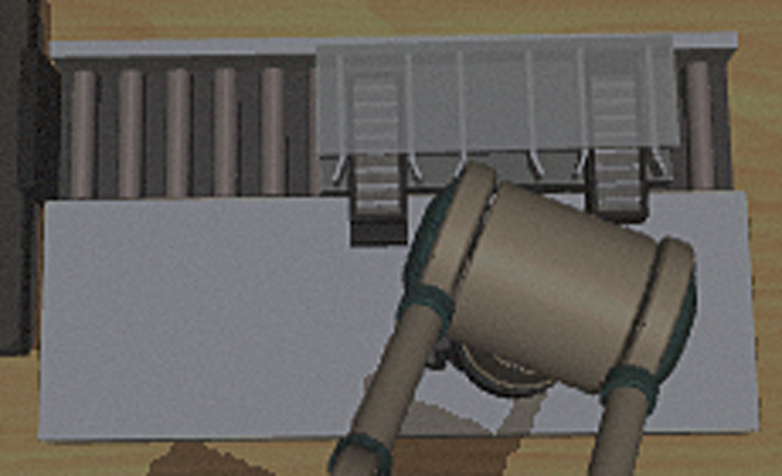

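>>> step_arm --targets '[[[0,0,0],0],[[0,0,0],0],[[0,0,0],0],[[0,0,0],0],[[0,0,0],0],[[-2,0,3],0],[[-2,0,15],0],[[-2,0,30],0],[[-2,0,45],0],[[-2,0,60],0],[[-2,0,72],0],[[-2,0,80],0],[[-2,0,83],0],[[-1,0,83],0],[[-1,0,83],0]]' --grip 0.25

```text
clock: 27.15
position: [0.5284, -0.1044, 0.056]
ee_rot: [0.707, -0.002, 0.708, 0.002]
contact_force: [-0.3, -0.2, -1.0]
width: 0.0645
```

>>> step_arm --targets '[[[0,0,0],0],[[0,0,0],0],[[0,0,0],0],[[0,0,0],0],[[0,0,0],0],[[0,0,0],0],[[0,0,0],0]]' --grip 1

```text
clock: 27.85
position: [0.5291, -0.1047, 0.0566]
ee_rot: [0.707, -0.002, 0.707, 0.002]
contact_force: [-1.8, -0.4, 5.3]
width: 0.0392
```

Run:
```python
from h import *
o=look(14,which=('side',))
```

```text
27.9 [ 0.5291 -0.1047  0.0566] [-2.0588 -0.2508  5.6302] 0.03920785844759237 -1.900824108617218
```

View pics/side14c.png

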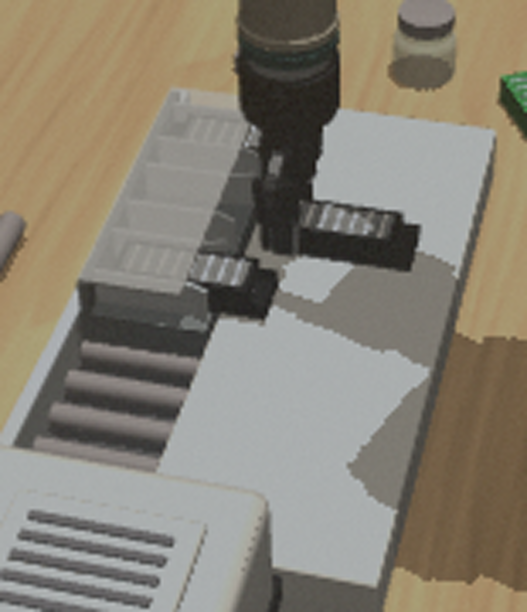

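>>> step_arm --targets '[[[-5,0,0],0],[[-15,0,0],0],[[-30,0,-5],0],[[-50,0,-15],0],[[-65,0,-25],4],[[-75,0,-35],12],[[-80,0,-45],20],[[-80,0,-55],28],[[-80,0,-65],36],[[-80,0,-75],44],[[-80,0,-85],52],[[-80,0,-95],60],[[-80,0,-105],68],[[-80,0,-110],76],[[-80,0,-110],84],[[-80,0,-110],90],[[-80,0,-110],90]]'

```text
clock: 29.6
position: [0.4192, -0.1052, 0.1367]
ee_rot: [0.502, 0.498, 0.501, -0.498]
contact_force: [0.4, -0.3, -2.0]
width: 0.0387
```

>>> step_arm --targets '[[[0,0,0],8],[[0,0,0],16],[[0,0,0],24],[[0,0,0],32],[[0,0,0],40],[[0,0,0],48],[[0,0,0],56],[[0,0,0],64],[[0,0,0],72],[[0,0,0],80],[[0,0,0],86],[[0,0,0],90],[[0,0,0],90]]'

```text
clock: 30.9
position: [0.4192, -0.1052, 0.1364]
ee_rot: [-0.003, -0.707, -0.003, 0.707]
contact_force: [-0.3, -0.1, -1.1]
width: 0.0389
```

Run:
```python
from h import *
o=look(15)
rel(.419,-.105,.0634,-1)
```

```text
31.0 [ 0.4192 -0.1052  0.1364] [-0.2575 -0.3481 -1.2042] 0.03865261570908537 1.154813733943269
rel [73.  -0.2  0.2] 0.14482080662655836
```

View pics/side15c.png

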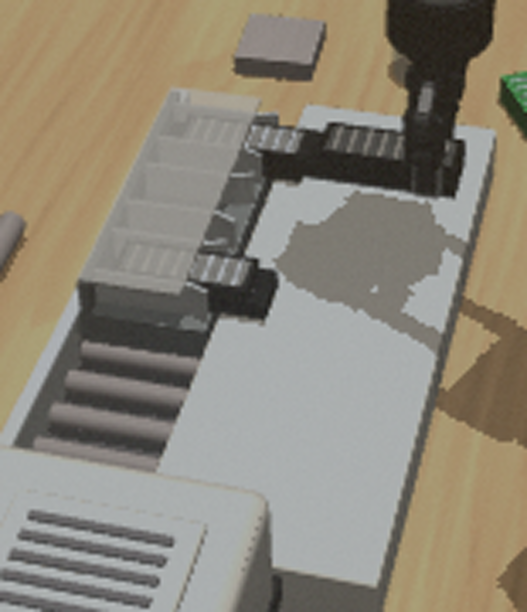

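View pics/top15c.png

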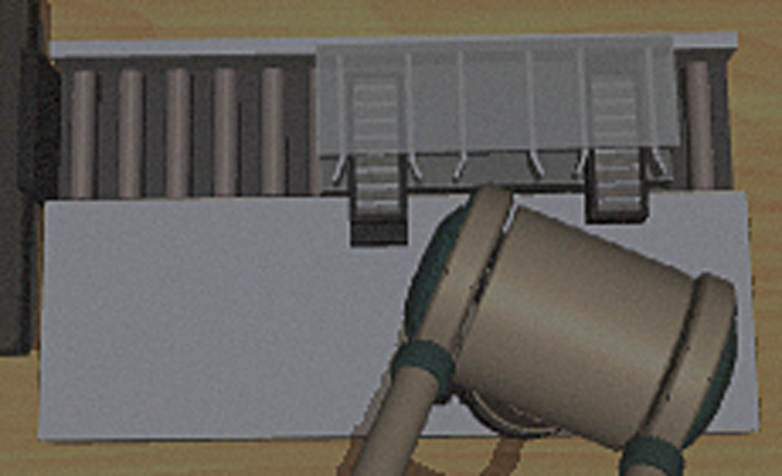

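>>> step_arm --targets '[[[15,0,0],0],[[35,0,0],0],[[55,0,0],0],[[67,0,-5],0],[[72,0,-12],0],[[73,0,-20],0],[[73,0,-28],0],[[73,0,-36],0],[[73,0,-44],0],[[73,0,-50],0],[[73,0,-56],0],[[73,0,-62],0],[[73,0,-62],0]]'

```text
clock: 32.3
position: [0.4823, -0.1051, 0.0634]
ee_rot: [0.002, 0.707, 0.002, -0.707]
contact_force: [0.1, 0.5, -1.6]
width: 0.0386
```

>>> step_arm --targets '[[[0,0,-5],0],[[0,0,-11],0],[[0,0,-17],0],[[0,0,-23],0],[[0,0,-29],0],[[0,0,-35],0],[[0,0,-41],0],[[0,0,-47],0],[[0,0,-53],0],[[0,0,-59],0],[[0,0,-65],0],[[0,0,-69],0],[[0,0,-70],0],[[0,0,-70],0]]'

```text
clock: 33.7
position: [0.5512, -0.1044, 0.0632]
ee_rot: [-0.002, -0.707, -0.002, 0.707]
contact_force: [-0.4, -0.1, -1.3]
width: 0.0388
```

>>> step_arm --targets '[[[1,0,0],0],[[2,0,0],0],[[2,0,0],0]]'

```text
clock: 34.0
position: [0.5509, -0.1044, 0.0615]
ee_rot: [-0.002, -0.707, -0.002, 0.707]
contact_force: [-0.4, -0.1, 0.7]
width: 0.0388
```

>>> step_arm --targets '[[[0,0,0],0],[[0,0,0],0],[[0,0,0],0],[[0,0,0],0],[[0,0,0],0],[[0,0,5],0],[[0,0,15],0],[[0,0,30],0],[[0,0,43],0],[[0,0,46],0],[[0,0,46],0]]' --grip 0.25

```text
clock: 35.1
position: [0.5046, -0.1048, 0.0615]
ee_rot: [0.002, 0.707, 0.002, -0.707]
contact_force: [1.1, -0.8, -0.6]
width: 0.0642
```

>>> step_arm --targets '[[[0,0,0],0],[[0,0,0],0],[[0,0,0],0],[[0,0,0],0],[[0,0,0],0],[[0,0,0],0],[[0,0,0],0],[[0,0,-5],0],[[0,0,-10],0],[[0,0,-14],0],[[0,0,-16],0],[[0,0,-18],0],[[0,0,-18],0]]' --grip 1

```text
clock: 36.4
position: [0.5234, -0.1046, 0.0612]
ee_rot: [0.002, 0.707, 0.002, -0.707]
contact_force: [-0.7, 0.8, 0.4]
width: -0.0003
```

Run:
```python
from h import *
o=look(16,which=('side',))
```

```text
36.45 [ 0.5234 -0.1046  0.0612] [-0.1136  0.1157  0.3638] 0.00011643285222371808 1.2370538770455148
```

View pics/side16c.png

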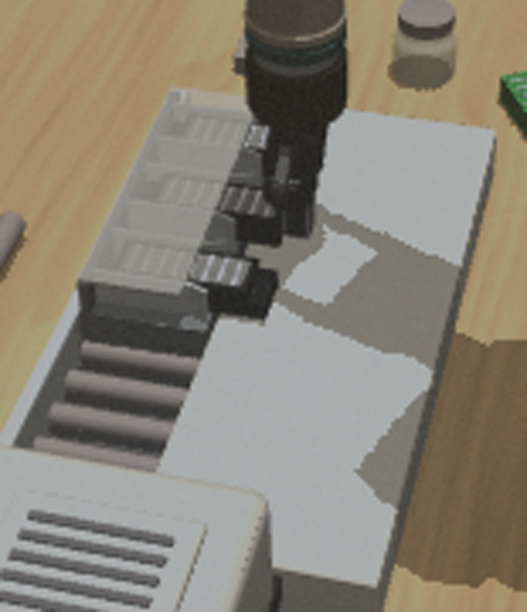

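>>> step_arm --targets '[[[0,0,-1],0],[[0,0,-2],0],[[0,0,-3],0],[[0,0,-3],0]]'

```text
clock: 36.85
position: [0.5253, -0.1046, 0.0612]
ee_rot: [-0.002, -0.706, -0.002, 0.708]
contact_force: [-3.4, -0.1, 2.4]
width: -0.0
```

>>> step_arm --targets '[[[0,0,-1],0],[[0,0,-2],0],[[0,0,-2],0]]'

```text
clock: 37.15
position: [0.5253, -0.1045, 0.0612]
ee_rot: [-0.002, -0.705, -0.002, 0.709]
contact_force: [-7.6, -2.4, 6.4]
width: 0.0002
```

>>> step_arm --targets '[[[0,0,-1],0],[[0,0,-2],0],[[0,0,-2],0]]'

```text
clock: 37.45
position: [0.5253, -0.1045, 0.0611]
ee_rot: [-0.002, -0.704, -0.003, 0.711]
contact_force: [-12.1, -2.4, 9.1]
width: -0.0001
```

>>> step_arm --targets '[[[0,0,-1],0],[[0,0,-2],0],[[0,0,-2],0]]'

```text
clock: 37.75
position: [0.5256, -0.1041, 0.061]
ee_rot: [-0.002, -0.702, -0.003, 0.712]
contact_force: [-15.0, -1.7, 12.2]
width: 0.0
```

>>> step_arm --targets '[[[0,0,8],0],[[0,0,20],0],[[-10,0,30],0],[[-30,0,35],0],[[-60,0,40],0],[[-90,-5,50],0],[[-110,-15,65],0],[[-110,-25,85],0],[[-110,-35,115],0],[[-110,-40,140],0],[[-110,-40,145],0],[[-110,-40,145],0]]' --grip 0.25

```text
clock: 38.95
position: [0.387, -0.0656, 0.172]
ee_rot: [0.002, 0.708, 0.002, -0.706]
contact_force: [0.8, -0.7, -1.9]
width: 0.064
```

Run:
```python
from h import *
o=look(17)
rel(.545,-.022,.172,-1);rel(.545,-.022,.059,-1)
```

```text
39.05 [ 0.3885 -0.066   0.172 ] [ 0.1422 -0.057   0.1775] 0.06434635695138895 1.2195497405774445
rel [   0.4  -43.2 -156.8] -0.037059697732868435
rel [ 113.4  -43.3 -156.4] -0.037059697732868435
```

View pics/side17c.png

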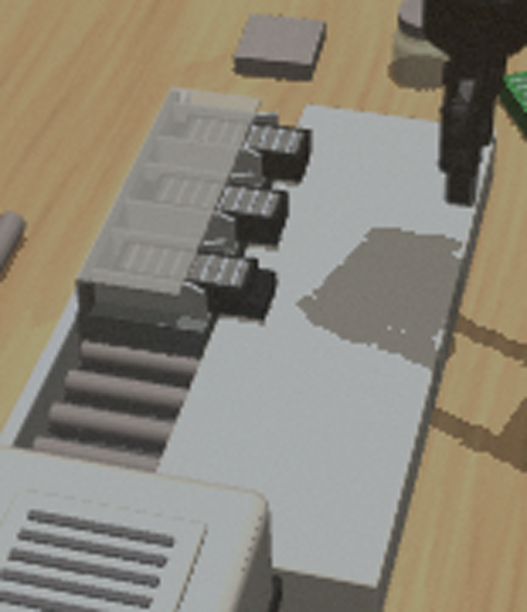

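View pics/top17c.png

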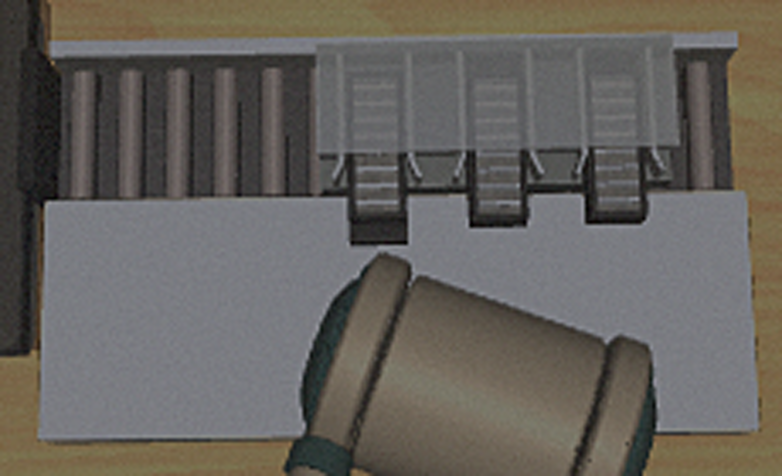

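>>> step_arm --targets '[[[0,-5,-20],0],[[0,-14,-50],0],[[0,-22,-80],0],[[0,-30,-110],0],[[0,-38,-135],0],[[0,-42,-150],0],[[0,-44,-157],0],[[5,-44,-157],0],[[20,-44,-157],0],[[45,-44,-157],0],[[70,-44,-157],0],[[95,-44,-157],0],[[108,-44,-157],0],[[112,-44,-157],0],[[113,-44,-157],0],[[113,-44,-157],0]]'

```text
clock: 40.65
position: [0.544, -0.0208, 0.0589]
ee_rot: [0.002, 0.707, 0.002, -0.707]
contact_force: [-0.9, -0.2, -0.1]
width: 0.064
```

Run:
```python
from h import *
o=look(18,which=('side',))
```

```text
40.7 [ 0.5442 -0.0208  0.0591] [-0.409  -0.3454 -0.0462] 0.06408364031378903 1.3992413188867199
```

View pics/side18c.png

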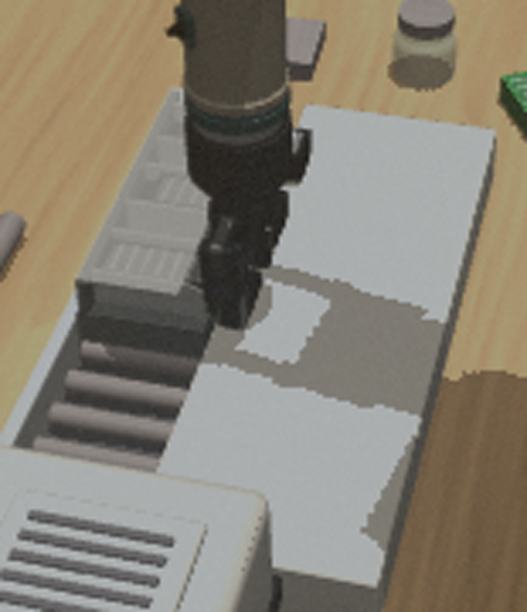

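>>> step_arm --targets '[[[0,0,0],0],[[0,0,0],0],[[0,0,0],0],[[0,0,0],0],[[0,0,0],0],[[0,0,0],0]]' --grip 1

```text
clock: 41.3
position: [0.5442, -0.0206, 0.0593]
ee_rot: [0.002, 0.708, 0.002, -0.707]
contact_force: [-1.7, 0.8, 6.1]
width: 0.0389
```

>>> step_arm --targets '[[[-1,0,2],0],[[-1,0,8],0],[[-1,0,16],0],[[-1,0,24],0],[[-1,0,34],0],[[-1,0,44],0],[[-1,0,54],0],[[-1,0,64],0],[[-1,0,74],0],[[-1,0,84],0],[[-1,0,94],0],[[0,0,100],0],[[2,0,103],0],[[3,0,103],0],[[3,0,103],0]]'

```text
clock: 42.8
position: [0.4408, -0.0212, 0.0551]
ee_rot: [-0.002, -0.707, -0.002, 0.707]
contact_force: [-0.3, 0.0, -0.9]
width: 0.0387
```

Run:
```python
from h import *
o=look(19)
```

```text
42.9 [ 0.4411 -0.0212  0.0552] [-0.3523  0.0651 -1.4117] 0.03880687997355221 1.3590316226314736
```

View pics/side19c.png

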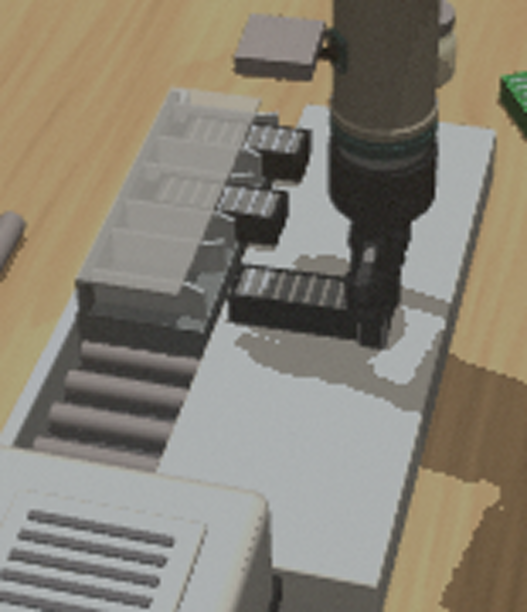

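View pics/top19c.png

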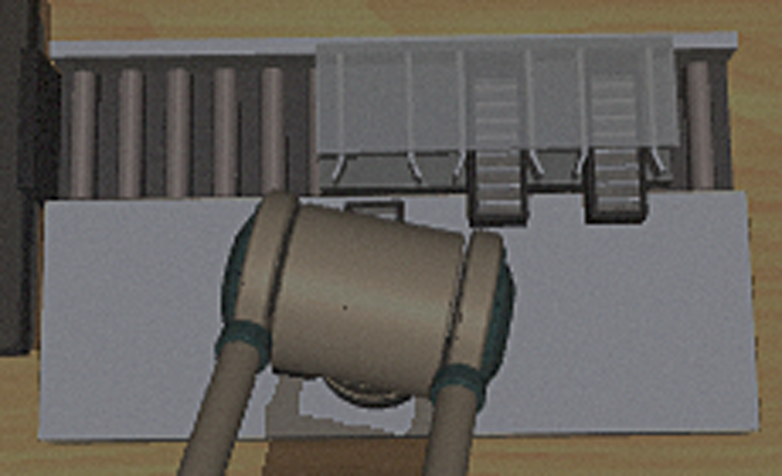

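>>> step_arm --targets '[[[0,0,0],0],[[0,0,0],0],[[0,0,0],0],[[0,0,0],0],[[0,0,0],0],[[-2,0,-3],0],[[-2,0,-15],0],[[-2,0,-30],0],[[-2,0,-45],0],[[-2,0,-60],0],[[-2,0,-72],0],[[-2,0,-80],0],[[-2,0,-83],0],[[-1,0,-83],0],[[-1,0,-83],0]]' --grip 0.25

```text
clock: 44.4
position: [0.5228, -0.0205, 0.056]
ee_rot: [-0.002, -0.707, -0.002, 0.708]
contact_force: [-0.4, -0.7, 0.0]
width: 0.064
```

>>> step_arm --targets '[[[0,0,0],0],[[0,0,0],0],[[0,0,0],0],[[0,0,0],0],[[0,0,0],0],[[0,0,0],0],[[0,0,0],0]]' --grip 1

```text
clock: 45.1
position: [0.5236, -0.0207, 0.0566]
ee_rot: [0.002, 0.707, 0.002, -0.707]
contact_force: [-1.7, -0.2, 4.3]
width: 0.0386
```

>>> step_arm --targets '[[[-5,0,0],0],[[-15,0,0],0],[[-30,0,5],0],[[-50,0,15],0],[[-65,0,25],-4],[[-75,0,35],-12],[[-80,0,45],-20],[[-80,0,55],-28],[[-80,0,65],-36],[[-80,0,75],-44],[[-80,0,85],-52],[[-80,0,95],-60],[[-80,0,105],-68],[[-80,0,110],-76],[[-80,0,110],-84],[[-80,0,110],-90],[[-80,0,110],-90]]'

```text
clock: 46.8
position: [0.4137, -0.0213, 0.1367]
ee_rot: [0.502, 0.499, 0.501, -0.498]
contact_force: [0.3, -0.5, 0.0]
width: 0.039
```

Run:
```python
from h import *
o=look(20,which=('side',))
```

```text
46.85 [ 0.4137 -0.0213  0.1366] [ 0.0424  0.2679 -1.0524] 0.038956482427915155 -0.22354628363021567
```

View pics/side20c.png

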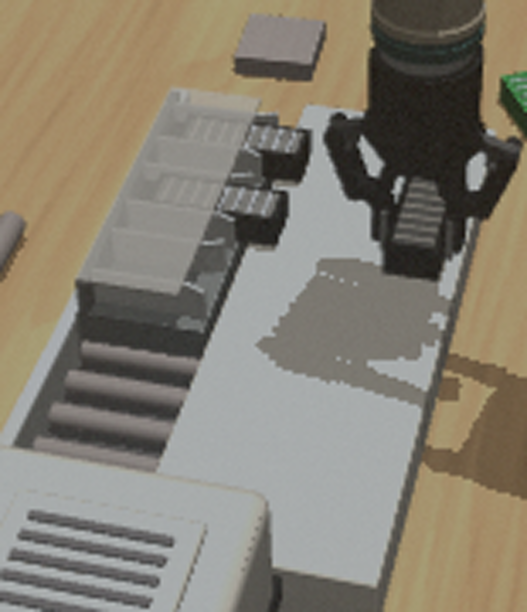

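>>> step_arm --targets '[[[0,0,0],-8],[[0,0,0],-16],[[0,0,0],-24],[[0,0,0],-32],[[0,0,0],-40],[[0,0,0],-48],[[0,0,0],-56],[[0,0,0],-64],[[0,0,0],-72],[[0,0,0],-80],[[0,0,0],-86],[[0,0,0],-90],[[0,0,0],-90]]'

```text
clock: 48.15
position: [0.4136, -0.0213, 0.1364]
ee_rot: [0.707, -0.001, 0.707, 0.001]
contact_force: [-0.8, 0.3, -1.1]
width: 0.0389
```

Run:
```python
from h import *
o=look(21)
rel(.4137,-.0213,.0634,1)
```

```text
48.25 [ 0.4137 -0.0213  0.1364] [-0.0536 -0.2938 -0.4154] 0.038809181899784544 -1.7938185262513904
rel [73.  0.  0.] -0.16535441765510311
```

View pics/side21c.png

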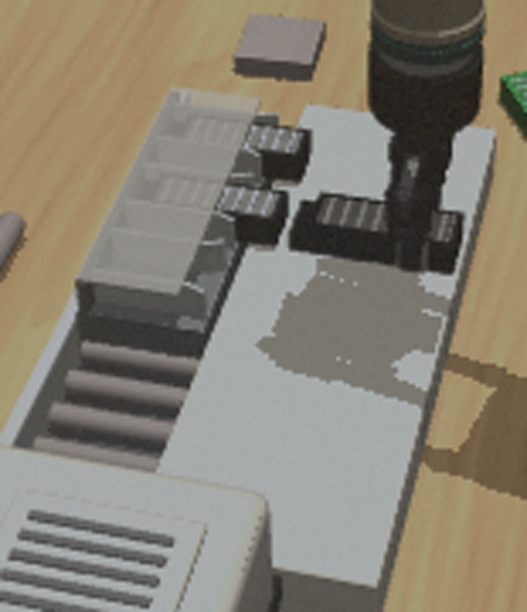

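View pics/top21c.png

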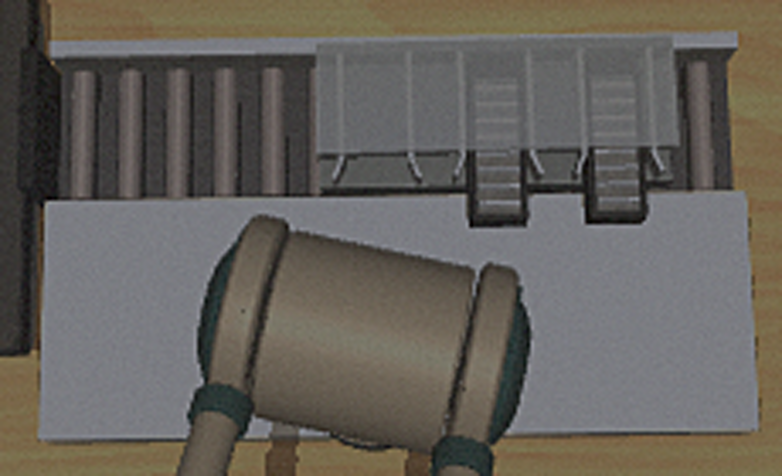

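Run:
```python
from h import *
p=manip.get_image('side')
for a in [(292,250),(457,272),(393,265),(424,268)]: print(a,atz(p,235+a[0]/3.4-.35,175+a[1]/3.4-.35,.135))
```

```text
(292, 250) [ 0.5011 -0.0019  0.135 ]
(457, 272) [ 0.3819 -0.0063  0.135 ]
(393, 265) [ 0.4273 -0.003   0.135 ]
(424, 268) [ 0.4053 -0.005   0.135 ]
```

>>> step_arm --targets '[[[15,0,0],0],[[35,0,0],0],[[55,0,0],0],[[67,0,5],0],[[72,0,12],0],[[73,0,20],0],[[73,0,30],0],[[73,0,40],0],[[73,0,50],0],[[73,0,58],0],[[73,0,64],0],[[73,0,70],0],[[73,0,76],0],[[73,0,82],0],[[73,0,82],0]]'

```text
clock: 49.8
position: [0.4968, -0.021, 0.0634]
ee_rot: [0.708, -0.002, 0.707, 0.002]
contact_force: [-0.0, 0.4, -1.6]
width: 0.0389
```

>>> step_arm --targets '[[[0,0,5],0],[[0,0,11],0],[[0,0,17],0],[[0,0,23],0],[[0,0,29],0],[[0,0,35],0],[[0,0,41],0],[[0,0,46],0],[[0,0,48],0],[[1,0,48],0],[[2,0,48],0],[[2,0,48],0]]'

```text
clock: 51.0
position: [0.5435, -0.0205, 0.0615]
ee_rot: [0.707, -0.002, 0.707, 0.002]
contact_force: [-1.0, -0.6, 1.0]
width: 0.0389
```

Run:
```python
from h import *
o=look(22,which=('side',))
```

```text
51.05 [ 0.5436 -0.0205  0.0615] [-0.3191  0.1685  0.7194] 0.039061724062142235 -1.7423464202805217
```

View pics/side22c.png

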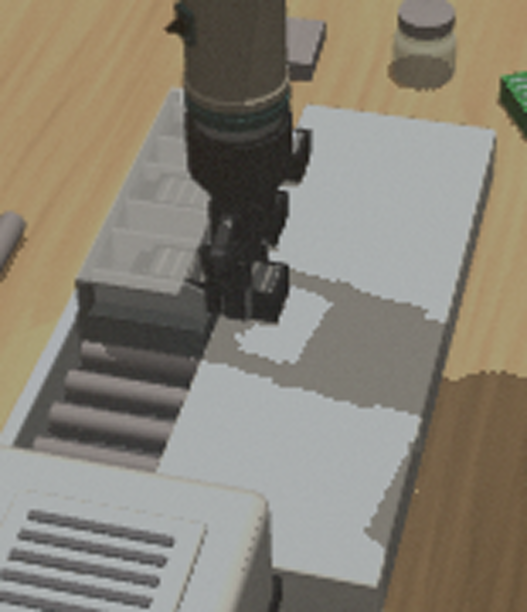

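Release, back off to x≈.478, close, push.

>>> step_arm --targets '[[[0,0,0],0],[[0,0,0],0],[[0,0,0],0],[[0,0,0],0],[[0,0,0],0],[[0,0,-5],0],[[0,0,-15],0],[[0,0,-30],0],[[0,0,-45],0],[[0,0,-58],0],[[0,0,-65],0],[[0,0,-65],0]]' --grip 0.25

```text
clock: 52.25
position: [0.4773, -0.0208, 0.0613]
ee_rot: [0.707, -0.002, 0.707, 0.002]
contact_force: [0.2, 0.3, 1.0]
width: 0.0642
```

>>> step_arm --targets '[[[0,0,0],0],[[0,0,0],0],[[0,0,0],0],[[0,0,0],0],[[0,0,0],0],[[0,0,0],0],[[0,0,0],0],[[0,0,6],0],[[0,0,12],0],[[0,0,18],0],[[0,0,21],0],[[0,0,24],0],[[0,0,27],0],[[0,0,30],0],[[0,0,33],0],[[0,0,36],0],[[0,0,39],0],[[0,0,42],0],[[0,0,44],0],[[0,0,44],0]]' --grip 1

```text
clock: 54.25
position: [0.5233, -0.0207, 0.0613]
ee_rot: [0.707, -0.002, 0.707, 0.002]
contact_force: [0.0, -0.0, 0.2]
width: 0.0002
```

>>> step_arm --targets '[[[0,0,1],0],[[0,0,2],0],[[0,0,2],0]]'

```text
clock: 54.55
position: [0.5246, -0.0206, 0.0613]
ee_rot: [0.707, -0.002, 0.707, 0.002]
contact_force: [-1.1, -0.4, -0.1]
width: 0.0
```

>>> step_arm --targets '[[[0,0,1],0],[[0,0,2],0],[[0,0,2],0]]'

```text
clock: 54.85
position: [0.5247, -0.0206, 0.0611]
ee_rot: [0.706, -0.002, 0.709, 0.002]
contact_force: [-5.0, -0.6, 4.2]
width: -0.0003
```

>>> step_arm --targets '[[[0,0,1],0],[[0,0,2],0],[[0,0,3],0],[[0,0,4],0],[[0,0,4],0]]'

```text
clock: 55.35
position: [0.5265, -0.0198, 0.061]
ee_rot: [0.704, -0.002, 0.71, 0.003]
contact_force: [-8.6, 0.5, 7.1]
width: -0.0002
```

>>> step_arm --targets '[[[0,0,-8],0],[[0,0,-20],0],[[-10,0,-30],0],[[-30,0,-35],0],[[-60,0,-45],0],[[-90,0,-65],0],[[-110,0,-95],0],[[-110,0,-130],0],[[-110,0,-160],0],[[-110,0,-165],0],[[-110,0,-165],0]]'

```text
clock: 56.45
position: [0.3651, -0.0216, 0.172]
ee_rot: [0.708, -0.002, 0.706, 0.002]
contact_force: [-0.2, 0.1, -0.6]
width: 0.0
```

Run:
```python
from h import *
o=look(23)
```

```text
56.55 [ 0.367  -0.0219  0.1719] [-0.2168  1.0061  1.1093] -0.0002765420313383454 -1.826166650780377
```

View pics/side23c.png

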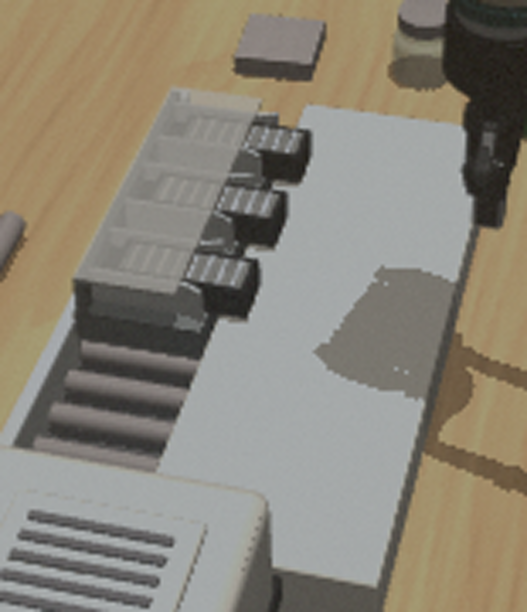

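View pics/top23c.png

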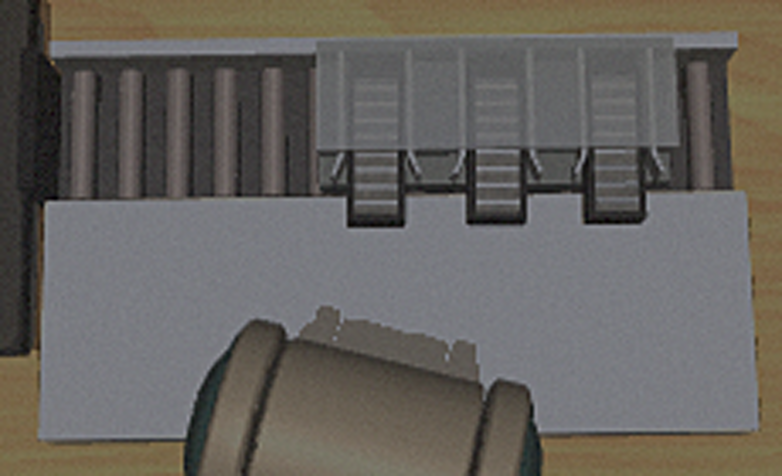

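Run:
```python
from h import *
rel(.616,-.285,.172,1);rel(.616,-.285,.062,1);rel(.614,-.06,.062,1)
```

```text
rel [   0.8 -264.6  247.5] -0.02828041238912464
rel [ 110.8 -264.5  247.2] -0.02828041238912464
rel [110.7 -39.5 246.5] -0.02828041238912464
```

>>> step_arm --targets '[[[0,-15,14],0],[[0,-45,42],0],[[0,-75,70],0],[[0,-105,98],0],[[0,-135,126],0],[[0,-165,154],0],[[0,-195,182],0],[[0,-225,210],0],[[0,-248,232],0],[[0,-260,243],0],[[0,-265,247],0],[[15,-265,247],0],[[40,-265,247],0],[[70,-265,247],0],[[95,-265,247],0],[[107,-265,247],0],[[110,-265,247],0],[[110,-265,247],0]]'

```text
clock: 58.35
position: [0.6147, -0.2854, 0.0614]
ee_rot: [0.707, -0.002, 0.707, 0.002]
contact_force: [0.1, -0.8, 1.2]
width: -0.0003
```

Run:
```python
from h import *
o=look(24)
```

```text
58.45 [ 0.6153 -0.2857  0.0627] [-1.0541 -0.3809  0.1313] -5.4444956521556395e-05 -2.114052973981198
```

View pics/side24c.png

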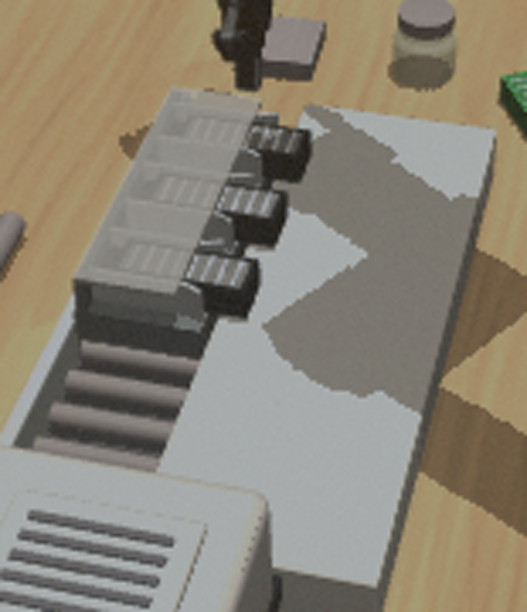

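View pics/top24c.png

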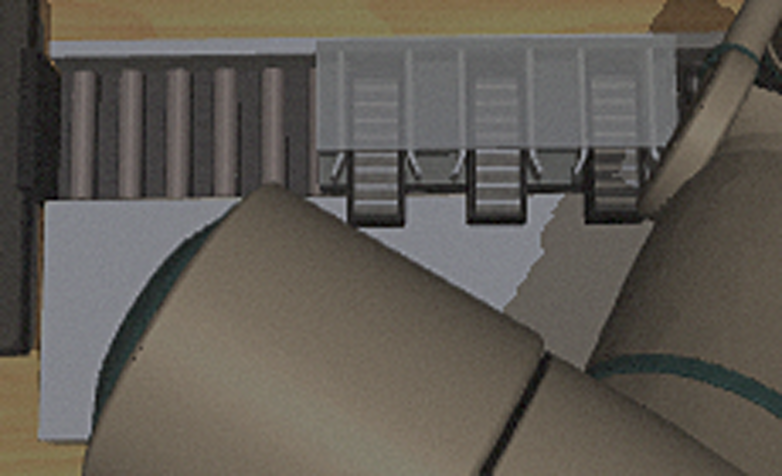

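Positioned behind the carriage's −y face. Approach, then push in stages.

>>> step_arm --targets '[[[0,5,0],0],[[0,12,0],0],[[0,18,0],0],[[0,24,0],0],[[0,30,0],0],[[0,35,0],0],[[0,40,0],0],[[0,45,0],0],[[0,50,0],0],[[0,55,0],0],[[0,60,0],0],[[0,65,0],0],[[0,70,0],0],[[0,75,0],0],[[0,80,0],0],[[0,80,0],0]]'

```text
clock: 60.05
position: [0.6136, -0.2035, 0.0613]
ee_rot: [0.707, -0.002, 0.707, 0.003]
contact_force: [0.0, 0.7, 0.3]
width: 0.0001
```

Run:
```python
from h import *
o=look(25)
```

```text
60.15 [ 0.6137 -0.2042  0.0613] [-1.0012 -0.6319  0.2954] 5.106537506841051e-05 -2.006650052133212
```

View pics/side25c.png

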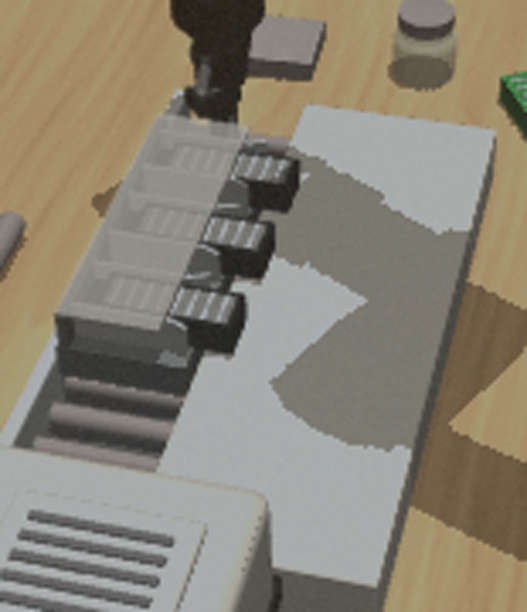

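>>> step_arm --targets '[[[0,4,0],0],[[0,10,0],0],[[0,16,0],0],[[0,22,0],0],[[0,28,0],0],[[0,34,0],0],[[0,40,0],0],[[0,46,0],0],[[0,52,0],0],[[0,58,0],0],[[0,64,0],0],[[0,70,0],0],[[0,76,0],0],[[0,82,0],0],[[0,88,0],0],[[0,93,0],0],[[0,97,0],0],[[0,100,0],0],[[0,102,0],0],[[0,102,0],0]]'

```text
clock: 62.15
position: [0.6131, -0.1024, 0.0613]
ee_rot: [0.707, -0.002, 0.707, 0.002]
contact_force: [0.3, -0.7, 0.4]
width: 0.0001
```

Run:
```python
from h import *
o=look(26)
```

```text
62.25 [ 0.6129 -0.1026  0.0613] [ 0.1045  0.8658 -0.4076] 3.513031338815407e-05 -1.8551668638242298
```

View pics/side26c.png

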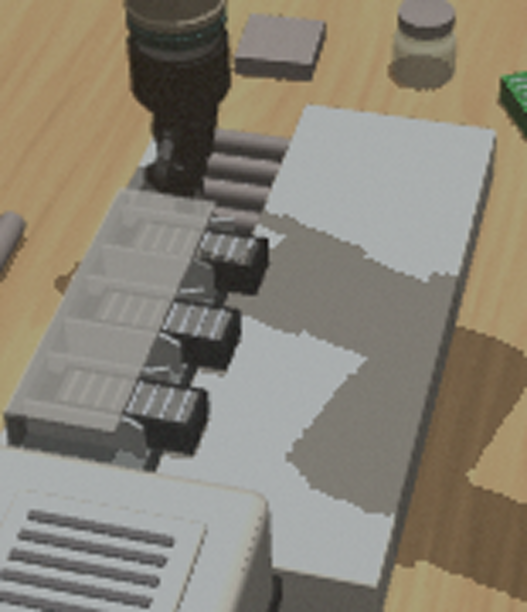

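View pics/top26c.png

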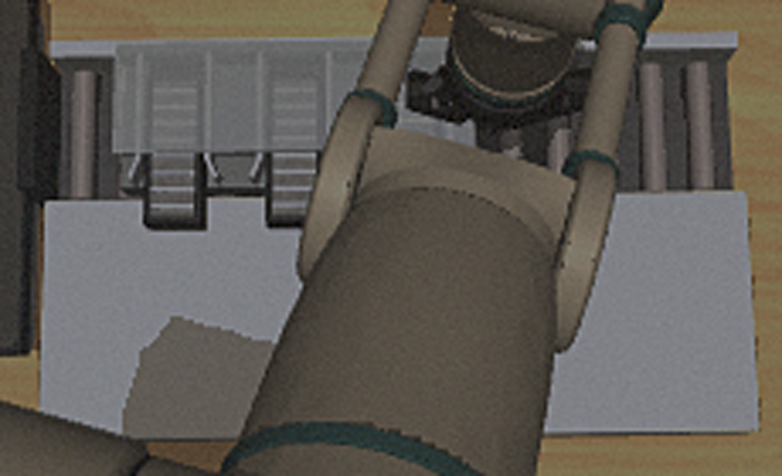

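>>> step_arm --targets '[[[0,4,0],0],[[0,9,0],0],[[0,14,0],0],[[0,18,0],0],[[0,21,0],0],[[0,24,0],0],[[0,26,0],0],[[0,28,0],0],[[0,29,0],0]]'

```text
clock: 63.15
position: [0.6128, -0.0739, 0.0613]
ee_rot: [0.707, -0.002, 0.707, 0.002]
contact_force: [-1.4, -2.4, -0.8]
width: -0.0002
```

>>> step_arm --targets '[[[0,1,0],0],[[0,2,0],0],[[0,3,0],0],[[0,4,0],0],[[0,4,0],0]]'

```text
clock: 63.65
position: [0.613, -0.0699, 0.0613]
ee_rot: [0.707, -0.002, 0.707, 0.002]
contact_force: [0.2, -0.8, 1.1]
width: 0.0
```

>>> step_arm --targets '[[[0,1,0],0],[[0,2,0],0],[[0,3,0],0],[[0,4,0],0],[[0,4,0],0]]'

```text
clock: 64.15
position: [0.613, -0.0658, 0.0613]
ee_rot: [0.707, -0.002, 0.707, 0.002]
contact_force: [-1.1, -1.9, -1.0]
width: 0.0003
```

>>> step_arm --targets '[[[0,1,0],0],[[0,2,0],0],[[0,3,0],0],[[0,4,0],0],[[0,4,0],0]]'

```text
clock: 64.65
position: [0.613, -0.0618, 0.0612]
ee_rot: [0.707, -0.002, 0.707, 0.002]
contact_force: [-0.6, -1.0, -0.5]
width: -0.0003
```

Run:
```python
from h import *
o=look(27)
```

```text
64.75 [ 0.613  -0.0618  0.0613] [-0.4683 -0.2714 -0.4855] -0.00038589513732246967 -1.7905736443493065
```

View pics/top27c.png

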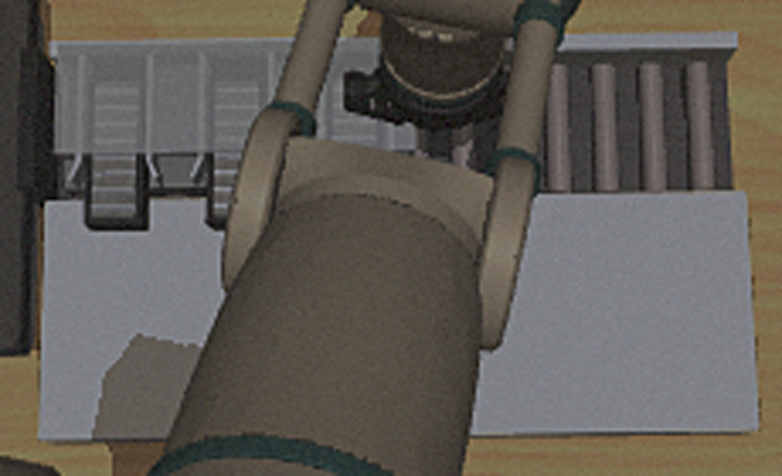

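View pics/side27c.png

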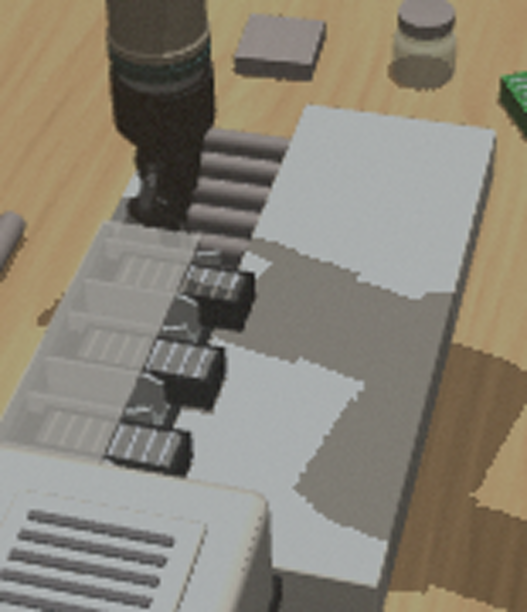

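>>> step_arm --targets '[[[0,1,0],0],[[0,2,0],0],[[0,3,0],0],[[0,4,0],0],[[0,4,0],0]]'

```text
clock: 65.25
position: [0.6129, -0.0578, 0.0613]
ee_rot: [0.707, -0.002, 0.707, 0.002]
contact_force: [-1.2, -2.1, 0.0]
width: 0.0003
```

>>> step_arm --targets '[[[0,1,0],0],[[0,2,0],0],[[0,2,0],0],[[0,2,0],0]]'

```text
clock: 65.65
position: [0.6129, -0.0559, 0.0613]
ee_rot: [0.707, -0.002, 0.707, 0.002]
contact_force: [-0.7, -1.5, -1.0]
width: -0.0003
```

>>> step_arm --targets '[[[0,1,0],0],[[0,2,0],0],[[0,2,0],0],[[0,2,0],0]]'

```text
clock: 66.05
position: [0.6129, -0.0539, 0.0613]
ee_rot: [0.707, -0.002, 0.707, 0.002]
contact_force: [0.0, -1.7, -1.0]
width: 0.0001
```

Run:
```python
from h import *
o=look(28,tb=(200,180,360,300),fx=4.5,which=('top',))
o=look(28,which=('side',))
```

```text
66.1 [ 0.6129 -0.0539  0.0613] [ 0.3255 -1.274  -0.5851] 6.397321274726112e-05 -1.7778506506601996
66.15 [ 0.6129 -0.0539  0.0613] [-0.6432 -0.0527 -1.9862] 7.818985098561793e-05 -1.7777945954297973
```

View pics/top28c.png

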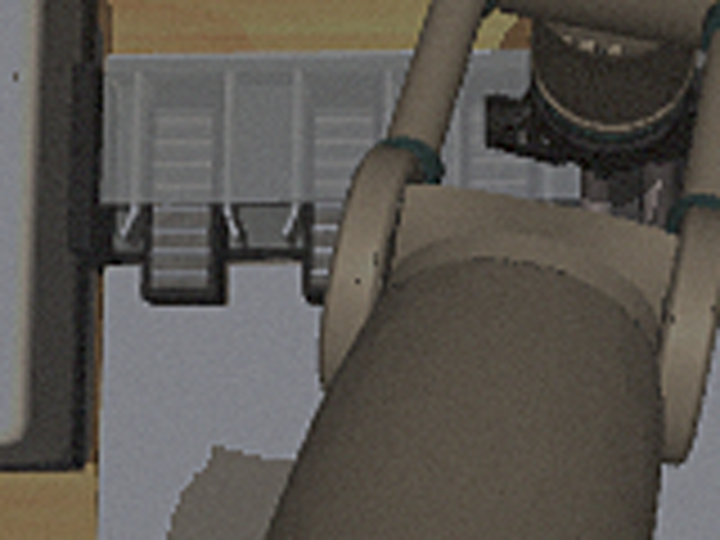

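View pics/side28c.png

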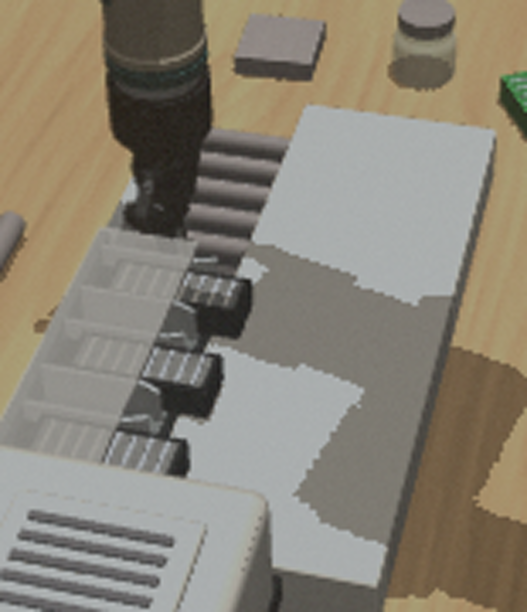

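>>> step_arm --targets '[[[0,1,0],0],[[0,2,0],0],[[0,2,0],0],[[0,2,0],0]]'

```text
clock: 66.55
position: [0.6129, -0.0519, 0.0613]
ee_rot: [0.707, -0.002, 0.707, 0.002]
contact_force: [0.8, -1.5, 0.1]
width: 0.0001
```

>>> step_arm --targets '[[[0,1,0],0],[[0,2,0],0],[[0,2,0],0],[[0,2,0],0]]'

```text
clock: 66.95
position: [0.6129, -0.0499, 0.0613]
ee_rot: [0.707, -0.002, 0.707, 0.002]
contact_force: [-0.6, -1.9, -0.8]
width: 0.0001
```

>>> step_arm --targets '[[[0,1,0],0],[[0,2,0],0],[[0,2,0],0],[[0,2,0],0]]'

```text
clock: 67.35
position: [0.6128, -0.0479, 0.0613]
ee_rot: [0.707, -0.002, 0.707, 0.002]
contact_force: [-0.5, -1.9, 0.0]
width: 0.0
```

>>> step_arm --targets '[[[0,1,0],0],[[0,2,0],0],[[0,2,0],0],[[0,2,0],0]]'

```text
clock: 67.75
position: [0.6129, -0.0472, 0.0613]
ee_rot: [0.707, -0.003, 0.707, 0.002]
contact_force: [-0.9, -5.6, -1.2]
width: 0.0003
```

>>> step_arm --targets '[[[0,1,0],0],[[0,2,0],0],[[0,2,0],0],[[0,2,0],0]]'

```text
clock: 68.15
position: [0.6133, -0.0471, 0.0614]
ee_rot: [0.707, -0.004, 0.707, 0.001]
contact_force: [-0.3, -10.3, -2.2]
width: -0.0001
```

>>> step_arm --targets '[[[0,1,0],0],[[0,2,0],0],[[0,2,0],0],[[0,2,0],0]]'

```text
clock: 68.55
position: [0.6137, -0.0471, 0.0615]
ee_rot: [0.708, -0.006, 0.707, -0.0]
contact_force: [-0.3, -14.1, -2.2]
width: -0.0
```

>>> step_arm --targets '[[[0,-3,0],0],[[0,-6,0],0],[[0,-12,0],0],[[0,-25,0],0],[[0,-45,0],0],[[-10,-70,0],0],[[-40,-95,0],0],[[-80,-120,-20],0],[[-110,-150,-60],0],[[-110,-180,-110],0],[[-110,-205,-160],0],[[-110,-230,-210],0],[[-110,-250,-250],0],[[-110,-260,-270],0],[[-110,-260,-270],0]]'

```text
clock: 70.05
position: [0.3397, -0.3056, 0.1715]
ee_rot: [0.706, -0.0, 0.708, -0.0]
contact_force: [0.6, 0.2, -0.0]
width: 0.0002
```

Run:
```python
from h import *
o=look(29,sb=(205,175,390,355),fx=3.2)
```

```text
70.15 [ 0.3437 -0.3044  0.1717] [0.121  2.0518 0.4258] -0.0001596618014732286 -2.45107956189137
```

View pics/top29c.png

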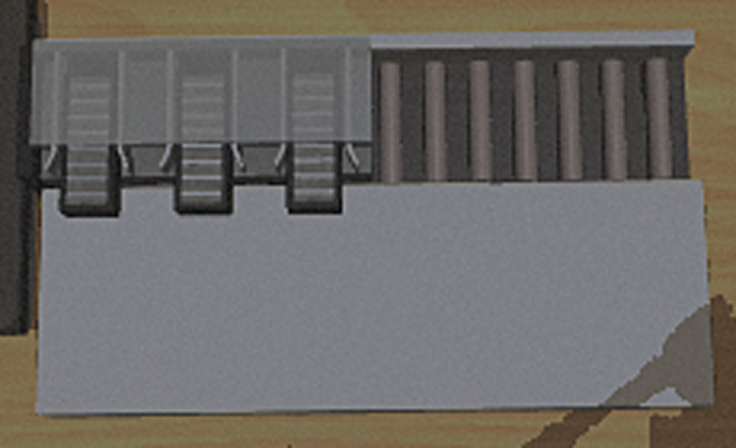

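View pics/side29c.png

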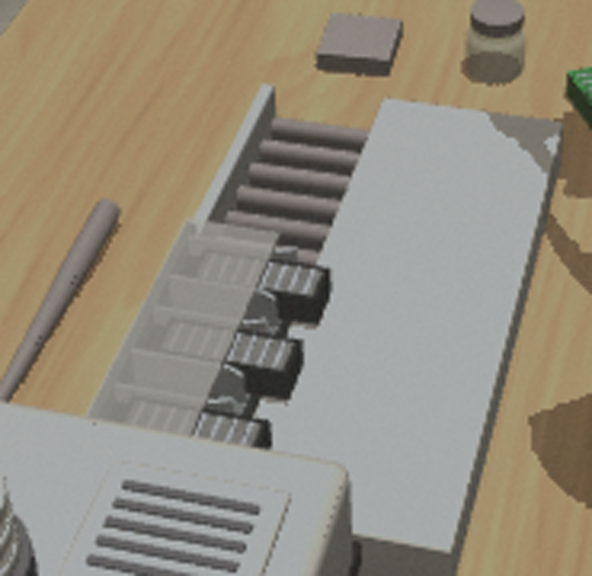

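Run:
```python
from h import *
p=manip.get_image('top'); t=lambda x,y:(210+x/3.2-.35,180+y/3.2-.35)
for a in [(90,204),(203,204),(315,204)]: print('cass top end',atz(p,*t(*a),.086))
for a in [(33,146),(372,144),(33,40),(370,38)]: print('roof',atz(p,*t(*a),.094))
for th in ['jar','bench_block','mandrel']:
    print(th,[(np.round(r['xyz'],3),round(r['confidence'],2)) for r in manip.search_frame(p,th)][:2])
im=cv2.imread('pics/top29.png')[180:260,212:330]; cv2.imwrite('pics/z.png',cv2.resize(im,None,fx=6.5,fy=6.5,interpolation=cv2.INTER_CUBIC))
```

```text
cass top end [0.5424 0.1723 0.086 ]
cass top end [0.5418 0.0897 0.086 ]
cass top end [0.5412 0.0078 0.086 ]
roof [0.5844 0.2137 0.094 ]
roof [ 0.584  -0.0342  0.094 ]
roof [0.6649 0.2166 0.094 ]
roof [ 0.6645 -0.0333  0.094 ]
jar [(array([ 0.482, -0.418,  0.068]), 0.67), (array([0.526, 0.11 , 0.058]), 0.34)]
bench_block [(array([ 0.622, -0.418,  0.022]), 0.93)]
mandrel [(array([ 0.772, -0.016,  0.018]), 0.56)]
```

View pics/z.png

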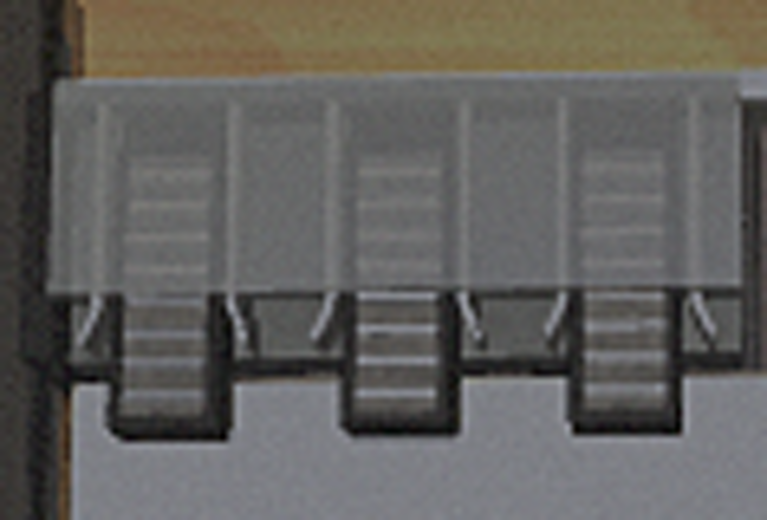

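Run:
```python
from h import *
p=manip.get_image('top'); t=lambda x,y:(210+x/3.2-.35,180+y/3.2-.35)
for x in (392,436,481,526,570,614,658): print('roller',atz(p,*t(x,110),.03)[1])
print('rail end',atz(p,*t(694,35),.05), 'apron end',atz(p,*t(702,181),.055),atz(p,*t(40,185),.055))
# stop from initial image top0c (3.4)
u=lambda x,y:(210+x/3.4-.35,180+y/3.4-.35)
for x in (84,130,177,225,272): print('roller0',atz(p,*u(x,130),.03)[1])
for x,y,z in [(58,65,.085),(48,60,.085),(58,150,.03)]: print('stop?',x,atz(p,*u(x,y),z))
im=cv2.imread('pics/top0.png')[150:300,100:260]; cv2.imwrite('pics/z2.png',cv2.resize(im,None,fx=4.8,fy=4,interpolation=cv2.INTER_CUBIC))
s=manip.get_image('side')
print(np.array([proj(s,(x,y,.06)) for x,y in [(.614,.237),(.614,.215)]]))
```

```text
roller -0.04989695382785131
roller -0.08420194529766534
roller -0.11928607910400055
roller -0.1543696905573444
roller -0.18867316114160892
roller -0.2229761323526761
roller -0.2572786042014502
rail end [ 0.6781 -0.2837  0.05  ] apron end [ 0.5621 -0.2831  0.055 ] [0.5629 0.2166 0.055 ]
roller0 0.1938043843317826
roller0 0.16010096565266876
roller0 0.12566536181057741
roller0 0.09049760491359399
roller0 0.056063018154533975
stop? 58 [0.6511 0.2021 0.085 ]
stop? 48 [0.6548 0.2092 0.085 ]
stop? 58 [0.6024 0.2124 0.03  ]
[[245.5134 334.1254]
 [248.988  326.6953]]
```

View pics/z2.png

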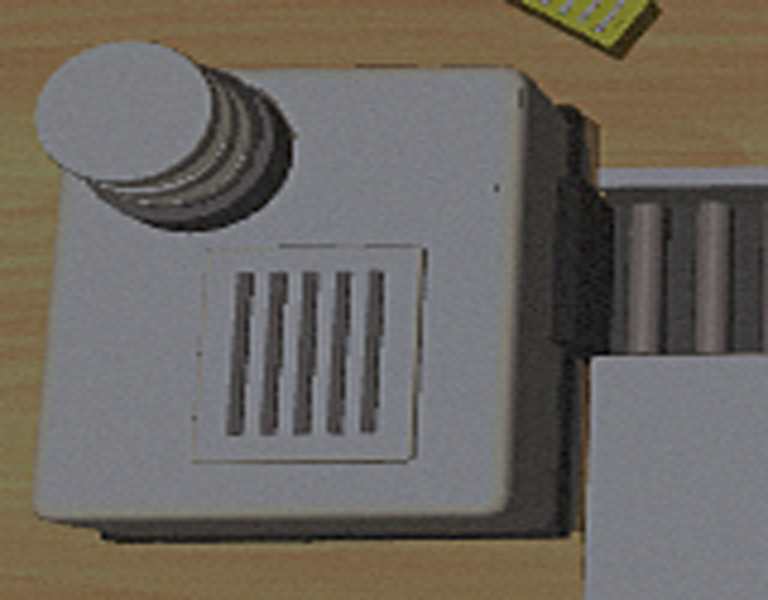

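Run:
```python
from h import *
print(manip.sign_off(), manip.get_state()['clock'])
```

```text
the job is handed in; nothing more can be done
the job is handed in; nothing more can be done
```

All three cassettes were there. I reversed each one, pushed it home until it stopped solidly, and only then pushed the carriage against the bay stop. The job was handed in at about 71 s of the 210 s allowed, and no verdict came back.

**Last checks**
- **Cassettes:** in the final top view all three show full-height plain ends. Their outer ends line up within about 1 mm at x ≈ 0.542 m, about 42 mm out from the roof edge. The text implies about 48 mm, and part of the gap may be the image's dark edge. I relied on each one stopping hard when pushed.
- **Carriage:** it stopped firmly at the stop, with the push force rising to 14 N and no further movement. Its end measures y ≈ 0.215 m, against about 0.218 m for the stop face worked out from the rollers.
- **Bystanders:** the jar, steel block and mandrel read within about 3 mm of where they started. The arm was clear of everything at hand-in.

**What disagreed**
- I first placed the dock by assuming the apron was centred on it, which put the stop about 25 mm too near. The rollers and the felt contact settled the correct position.
- The third cassette (sleeve C) was held about 13 mm further from its end than planned, possibly from a grip slip. I inserted it short and pushed it the rest of the way.
- While seating the first cassette, the carriage shifted slightly across its track. After the later pushes it looked straight.

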